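# Kit a magnifier's lens stack into the build cradle in order

## Robot

A 6-joint arm with a two-finger parallel gripper is mounted at the origin on a cart in front of the work surface, level with it; the furniture and walls round the work are solid. World frame = base frame: x ahead of the robot, y to its left, z up, the work surface at z = 0. Lengths are in m, angles in rad, forces in N, time in s.
With the tool pointing down it reaches from about 0.275 to 0.85 m from the base axis. Payload 19 kg.
Tool frame: the origin (TCP) lies midway between the tips of the shut fingers; the grasp point (between the pads) lies 19 mm behind it; z points along the fingers, x is the direction in which the jaws open and shut, and the axes are right-handed (so a half turn about z gives the same grasp; the last joint's range is limited). The gripper opens to 85 mm and grips with 20 to 120 N. Pads are 22 mm wide; open, the fingers measure 114 mm over their backs; the gripper's body (76 mm by 85 mm) begins 54 mm behind the grasp point. The pads swing forward as they close: fully open they stand 13 mm farther back than shut.
Start: joints at [1, 0.15, 1.437, -0, 1.554, -0.134], TCP at [0.243, 0.521, 0.204] pointing down, gripper open.
Joint ranges: [-2.8, 2.8], [-0.68, 2.1], [0.12, 2.68], [-1.39, 4.53], [0.16, 2.79], [-2.81, 2.81]. Speed limits (rad/s): [1.89, 1.89, 2.22, 3.01, 3.01, 3.01].

## Interface

Orientations are given as a unit quaternion [w, x, y, z].
In Python, from plant import env gives the robot as it stands.
- The arm moves only by the tool drive_tool, never from a script. Its argument "rows" is one flat list of numbers, 5 for each row, row after row: the finger opening in mm, from 0 to 85.4, then the shift along the tool's x, y, z in mm, then the turn about the tool's z in rad. A call has 1 to 10 rows; each row shifts and turns the commanded pose from where the row before left it, along the tool's axes as they then stand; what a row does not reach is not made up. A row lasts 1/10 s, in which the tool goes at most 50 mm and 8.59 degrees, less where a joint would pass 70% of its speed; a pose out of reach is approached as far as the arm can. A call is refused whole if a number of a shift passes 50 or a number of a turn 0.15, either way. A call with a gripper value outside its range is refused whole. The fingers move at their own pace and stop on an object; "grip_force" is the grip in N (left out, the last holds). Time passes only in rows, so rows that do not move let the fingers close. It gives the time, the measured TCP pose, the force and the opening at its end, in the units of the state.
- env.state(): the state, without advancing time (a new reading comes with each control period).
- env.get_image(name): name is "side" or "top"; returns the picture (420x560x3 uint8, red, green, blue); there is no depth.
- env.camera_info(name): a dict with "intrinsics" (3x3 intrinsics, pixels), "k1" (the pictures are not rectified: a ray, as slopes to the right and down, at radius r is drawn at 1 + k1 r^2 times it, then the intrinsics apply), "R" (3x3) and "t" (3): a world point X has camera coordinates R X + t. Camera axes: x right, y down, z forward; pixel columns grow to the right and rows downward; lengths in m; the calibration is good to about 2 mm. A picture is of the moment at which its call begins. camera_info takes no time and is no camera call.
- env.hand_in(): hands the job in, once; it reports no verdict.
Trained networks look in the newest picture that a camera, given by its name, has taken for a name from the list of things; names that differ only in an ending like _2 or _b are one class to them, and where a whole thing is asked for, a point or a joint stands for the part that bears it (a point fixed in the world has none). Each returns a list of dicts, best first, with "score" (0 to 1); they miss things now and then, are a little off and sometimes report something else, mostly with a low value. They report only what shows in the picture. A call takes as long as a camera call. They do not tell look-alikes from the thing itself.
- env.look_for(camera, name): "extent" ([centre column, centre row, width, height] in pixels, round what is visible of it).
- env.pinpoint(camera, name): "centre" ([column, row] in pixels: a listed point, or the origin of a listed thing).
The state is a dict: "t": time; "joint_positions": joint angles; "joint_velocities": joint speeds; "joint_efforts": joint torques, N m; "tcp_pos": TCP position; "tcp_rot": TCP orientation; "wrist_force": force on the tool from outside, world axes, zero at the start; "wrist_torque": the same for the moment, N m; "opening": finger opening in m.
Only numpy, scipy, OpenCV 4.12 (cv2) and the standard library are available. Lean on these libraries where they do the work, as an engineer would, in place of code of your own. Each camera call takes 0.05 s, during which the arm holds its last target.

## Task

Build up the magnifier's lens stack in the three-bay cradle, working outward from its tall stop in this exact order: first the black spacer in the bay at the stop, then the lens cell from the grey stand in the middle bay, last the orange retainer in the end bay; every part upright, square and fully home on the floor of its bay. The stand only lets you take the lens cell by its faces while the cradle only leaves room for fingers at its sides, so stand it down in between (the rubber pad is a good place) and take it again across its width. Set the parts down gently, never let one drop or fall over, and leave the pliers, cutter and tape where they are.

Things in the scene. Friction and masses are not known exactly. Their poses are not given: they have to be found in the camera images.
- spacer_center (a point): The spacer: a black block-shaped frame with a plain open round bore, no glass, 60 mm wide, 70 mm tall and 33 mm thick, standing upright on a foot whose long edges are rounded (6 mm). The point is its centre, 35 mm above its underside; x = through its thickness (along the bore axis), y = across its width, z = up. Front and back are alike. It stands free on the bench. 0.16 kg nominal.
- lens_center (a point): The lens cell: a bare aluminium frame with a pale blue glass lens in its bore, 60 mm wide, 70 mm tall and 33 mm thick, standing upright on a foot whose long edges are rounded (6 mm). The point is its centre, 35 mm above its underside; x = through its thickness (along the bore axis), y = across its width, z = up. Front and back are alike. At first it stands in the grey stand. 0.22 kg nominal.
- retainer_center (a point): The retainer: an orange frame with a brass ring in its open bore, 60 mm wide, 70 mm tall and 33 mm thick, standing upright on a foot whose long edges are rounded (6 mm). The point is its centre, 35 mm above its underside; x = through its thickness (along the bore axis), y = across its width, z = up. Front and back are alike. It stands free on the bench. 0.16 kg nominal.
- cradle: The cradle: a fixed dark plate, 104 (x) by 157 (y) by 6 mm, with three open-topped bays in a row along y. Aluminium side guides with round tops, 14 mm high, 65 mm apart in x. Aluminium stop plate at the -y end, 75 mm wide, 60 mm above the floor. Origin: centre of its underside; x = across the row, y = along the row away from the stop, z = up.
- bay_spacer (a point): Centre of the floor of the first bay, next to the stop, 6 mm above the bench; axes as the cradle. Each bay is 39 mm long (y) and 65 mm wide (x). Ribs 4 mm thick, 5 mm high, part the bays, so seated cells stand about 10 mm apart and no finger fits between. A seated cell has its thickness along the cradle's y and its centre 35 mm above this point.
- bay_lens (a point): Centre of the floor of the middle bay, for the lens cell; 43 mm from the first. Axes as for the first bay.
- bay_retainer (a point): Centre of the floor of the last bay, farthest from the stop, for the retainer; 43 mm from the middle one. Axes as for the first bay.
- stand_floor (a point): Floor centre, 6 mm above the bench, of the fixed grey stand (base 64 by 92 mm) holding the lens cell upright. Two cheeks, 12 mm thick, 64 mm apart in y, as tall as the cell, cover its sides: here it can be gripped only by its faces (jaws closing along x). Lips 4 mm high stand before and behind; lift straight up. x = where the cell's faces look, z = up.
- pad_top (a point): Centre of the top of a free black rubber pad, 110 by 110 mm, 2 mm thick, fixed to the bench: a good place to stand the lens cell down to change the grip. Beware: between stand and cradle a small table with a soldering iron stands on the bench, about x = 0.5 to 0.85, y = -0.13 to 0.13, up to about 0.45 m high; carry things past in front of it.
- yellow_roll: Bystander: roll of yellow tape, 69 mm across, 19 mm high, origin at the centre of its underside.
- long_pliers: Bystander: pliers with yellow handles lying flat, 56 x 188 x 16 mm (long along its y), origin at the centre of its underside.
- red_cutter: Bystander: side cutter with red handles lying flat, 43 x 115 x 12 mm (long along its y), origin at the centre of its underside.
- spacer: The same spacer; origin at the centre of its underside, axes as at its centre point.
- lens: The same lens cell; origin at the centre of its underside, axes as at its centre point.
- retainer: The same retainer; origin at the centre of its underside, axes as at its centre point.
There are look-alikes about, which are no part of the job. There is more than one size of the spacer; the job needs the middle-sized.

How it is judged:
On the way, in this order (a step that is already met when the one before it is completed fails the run):
1. the spacer stands fully home in the first bay, next to the stop, let go (horizontal distance between spacer_center and bay_spacer below 0.006 m and z of spacer_center in the frame of bay_spacer between 0.031 and 0.039 m and angle between spacer_center's own z axis and vertical below 0.08 rad and angle between the x axis of spacer_center and the y axis of bay_spacer, either way round below 0.12 rad and linear speed of spacer below 0.03 m/s and contact force between spacer and the fingers below 0.1 N), for 0.2 s.
2. then the lens cell stands fully home in the middle bay, let go (horizontal distance between lens_center and bay_lens below 0.006 m and z of lens_center in the frame of bay_lens between 0.031 and 0.039 m and angle between lens_center's own z axis and vertical below 0.08 rad and angle between the x axis of lens_center and the y axis of bay_lens, either way round below 0.12 rad and linear speed of lens below 0.03 m/s and contact force between lens and the fingers below 0.1 N), for 0.2 s.
3. last, the retainer stands fully home in the last bay, let go (horizontal distance between retainer_center and bay_retainer below 0.006 m and z of retainer_center in the frame of bay_retainer between 0.031 and 0.039 m and angle between retainer_center's own z axis and vertical below 0.08 rad and angle between the x axis of retainer_center and the y axis of bay_retainer, either way round below 0.12 rad and linear speed of retainer below 0.03 m/s and contact force between retainer and the fingers below 0.1 N), for 0.2 s.
At the end, for the whole second after the job is handed in: Spacer, lens cell and retainer stand at rest and released in the first, middle and last bay: each within 6 mm of its bay's centre, bottomed on the floor to 4 mm, upright to 0.08 rad and square to the cradle to 0.12 rad (either way round) (all of step 1 and all of step 2 and all of step 3); the robot touches nothing.
It fails at once if a part of the stack is dropped (falls free faster than 0.5 m/s, about 13 mm) ((linear speed of spacer above 0.5 m/s and contact force between spacer and the fingers below 0.05 N) or (linear speed of lens above 0.5 m/s and contact force between lens and the fingers below 0.05 N) or (linear speed of retainer above 0.5 m/s and contact force between retainer and the fingers below 0.05 N)).
It fails at once if a part of the stack falls over (leans more than 1 rad) (angle between any of spacer_center, lens_center, retainer_center's own z axis and vertical above 1 rad).
It fails at once if the pliers, cutter or tape is shifted more than 30 mm (distance of any of yellow_roll, long_pliers, red_cutter from where it was at the start of the episode above 0.03 m).
It also fails if it takes over 72 s, if anything falls off the work surface, if the arm or the gripper's body presses on something with over 40 N, if the wrist force passes 120 N, or if a joint passes its speed limit or range.

## Working session

There is one attempt and no reset: what is moved stays moved. The work goes in short steps, Python scripts to look and compute and a tool call to move; the robot and the scene stay as the last step left them, time stands still between calls to the robot, and variables do not carry over. Pictures are saved under pics/ and viewed, and the job is handed in when it is done.

Besides the shell and the picture viewer there is one more tool, called after ">>>" as name(argument=value, ...) on one line, values as JSON. drive_tool: Moves the arm, as the interface text tells. Its arguments: {"type":"object","properties":{"rows":{"type":"array"},"grip_force":{"type":"number"}},"required":["rows"]}

```bash
mkdir -p pics; ls
python3 - <<'E'
from plant import env
import cv2,json,numpy as np
for c in("side","top"):
    im=env.get_image(c); cv2.imwrite(f"pics/{c}0.png",im[:,:,::-1])
    i=env.camera_info(c); print(c,{k:np.round(v,4).tolist() for k,v in i.items() if k!='name'})
s=env.state(); print(s)
E
```

```text
pics
side {'intrinsics': [[460.8996, 0.0, 280.3877], [0.0, 460.8996, 202.5559], [0.0, 0.0, 1.0]], 'k1': -0.0724, 'R': [[-0.9735, -0.2285, 0.0083], [-0.1299, 0.5227, -0.8426], [0.1882, -0.8213, -0.5385]], 't': [0.5419, 0.0671, 1.4697]}
top {'intrinsics': [[526.9491, 0.0, 279.7027], [0.0, 526.9491, 203.462], [0.0, 0.0, 1.0]], 'k1': -0.1565, 'R': [[0.2286, -0.9735, -0.0107], [-0.8395, -0.1915, -0.5084], [0.4929, 0.1252, -0.861]], 't': [-0.0654, 0.4798, 1.8982]}
{'t': 0.1, 'joint_positions': array([ 9.99976549e-01,  1.50908172e-01,  1.43792430e+00,  4.61174538e-06,
        1.55377614e+00, -1.34004706e-01]), 'joint_velocities': array([-0.00195916, -0.00067911, -0.00277433,  0.00024718,  0.00150179,
        0.00159186]), 'joint_efforts': array([ 5.54580416e-03, -7.14371896e+01, -5.71793711e+01, -9.26445045e-05,
        7.14810492e-03,  1.02848626e-04]), 'tcp_pos': array([0.24315015, 0.52080483, 0.20317293]), 'tcp_rot': array([ 2.11046147e-04,  8.43521027e-01,  5.37095912e-01, -4.62067494e-04]), 'wrist_force': array([ 0.37851912,  0.16759489, -0.87845155]), 'wrist_torque': array([-0.00570169, -0.01035515,  0.01393322]), 'opening': 0.08550782005200014}
```

View pics/side0.png

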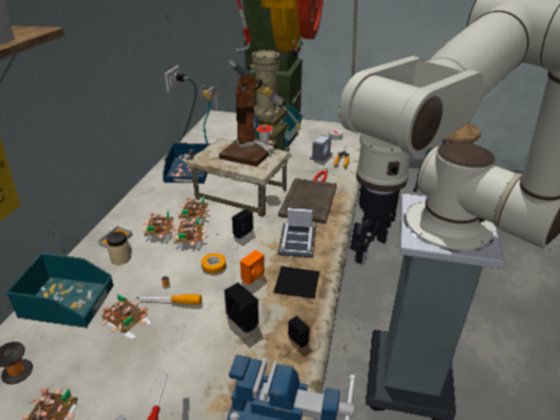

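View pics/top0.png

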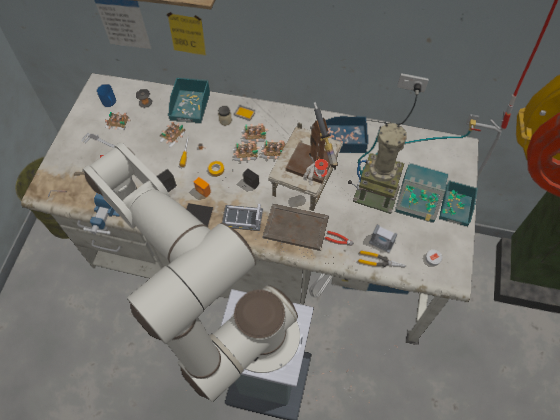

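```bash
cat > h.py <<'E'
from plant import env
import cv2,numpy as np
CI={c:env.camera_info(c) for c in("side","top")}
def ray(c,uv):
    i=CI[c];K=np.array(i['intrinsics']);R=np.array(i['R']);t=np.array(i['t'])
    d=np.array([(uv[0]-K[0,2])/K[0,0],(uv[1]-K[1,2])/K[1,1]]);p=d.copy()
    for _ in range(30): p=d/(1+i['k1']*(p@p))
    v=R.T@np.array([p[0],p[1],1.]);return -R.T@t,v/np.linalg.norm(v)
def atz(c,uv,z):
    o,v=ray(c,uv);return o+v*(z-o[2])/v[2]
def proj(c,X):
    i=CI[c];K=np.array(i['intrinsics']);X=np.atleast_2d(X)
    Y=X@np.array(i['R']).T+np.array(i['t']);p=Y[:,:2]/Y[:,2:]
    p=p*(1+i['k1']*(p**2).sum(1,keepdims=True));return p*[K[0,0],K[1,1]]+K[:2,2]
def tri(a,b):
    o1,v1=ray("side",a);o2,v2=ray("top",b)
    A=np.stack([v1,-v2],1);s=np.linalg.lstsq(A,o2-o1,rcond=None)[0]
    p=o1+s[0]*v1;q=o2+s[1]*v2;return (p+q)/2,np.linalg.norm(p-q)
def crop(c,name,u,v,w,h,k):
    im=env.get_image(c)[:,:,::-1]
    im=im[max(0,v-h//2):v+h//2,max(0,u-w//2):u+w//2];im=cv2.resize(im,None,fx=k,fy=k,interpolation=cv2.INTER_CUBIC)
    cv2.imwrite("pics/"+name,im)
E
python3 - <<'E'
from h import *
Z=dict(spacer_center=.035,lens_center=.041,retainer_center=.035,bay_spacer=.006,bay_lens=.006,bay_retainer=.006,stand_floor=.006,pad_top=.002,cradle=0)
for n,z in Z.items():
    for c in CI:
        for r in env.pinpoint(c,n)[:4]:
            print(n,c,np.round(r['centre'],1),round(r['score'],2),np.round(atz(c,r['centre'],z)[:2],4))
print(env.state()['t'])
crop("side","s1.png",270,270,190,140,4)
crop("top","t1.png",220,190,190,140,4)
E
```

```text
spacer_center side [297.4 333.2] 0.59 [0.3791 0.5888]
spacer_center side [242.7 221.1] 0.58 [0.6301 0.1932]
spacer_center side [242.1 308.9] 0.55 [0.5231 0.5461]
spacer_center top [162.7 186.7] 0.67 [0.5074 0.5546]
spacer_center top [252.2 177.4] 0.52 [0.6348 0.1999]
lens_center side [323.  143.8] 0.45 [ 0.4735 -0.4005]
lens_center top [380.5 234.6] 0.79 [ 0.4834 -0.3607]
retainer_center side [251.2 268.5] 0.85 [0.5431 0.399 ]
retainer_center side [298.2 235.8] 0.24 [0.4502 0.2262]
retainer_center top [203.8 183.6] 0.74 [0.5603 0.3896]
retainer_center top [198.2 216.1] 0.25 [0.4064 0.3651]
bay_spacer side [299.5 229.1] 0.61 [0.46   0.1529]
bay_spacer side [296.1 239.2] 0.42 [0.4598 0.2061]
bay_spacer top [249.9 217.9] 0.79 [0.4603 0.1653]
bay_lens side [294.3 236.5] 0.78 [0.4678 0.1942]
bay_lens side [243.  232.7] 0.2 [0.6242 0.2128]
bay_retainer side [296.9 246.4] 0.7 [0.4505 0.2399]
bay_retainer side [298.2 231.5] 0.38 [0.4614 0.1662]
bay_retainer top [230.6 215.2] 0.72 [0.4548 0.2455]
stand_floor side [321.6 154.5] 0.86 [ 0.473  -0.3732]
stand_floor side [254.  265.8] 0.74 [0.5489 0.354 ]
stand_floor top [381.7 242.3] 0.74 [ 0.4694 -0.373 ]
pad_top side [297.5 279.8] 0.82 [0.4208 0.3772]
pad_top top [195.4 218.6] 0.71 [0.4092 0.3831]
cradle top [241.2 215.4] 0.96 [0.4668 0.2043]
1.0
```

View pics/s1.png

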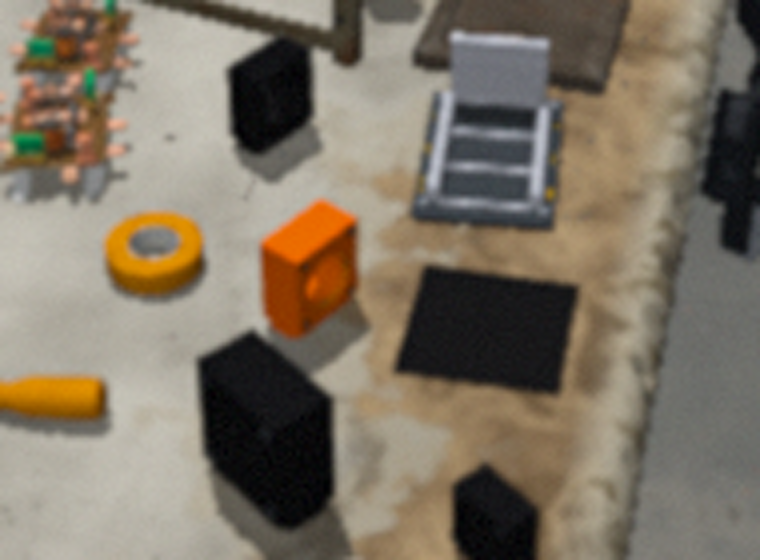

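View pics/t1.png

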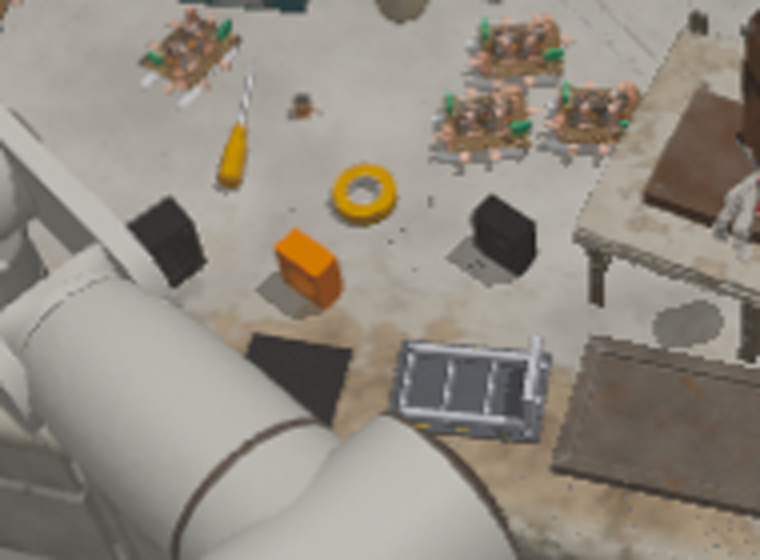

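```bash
cat > fit.py <<'E'
from h import *
from scipy.optimize import minimize
def boxpts(x,y,yaw,w,d,h,z0=0,ox=0,oy=0):
    P=np.array([[sx*w/2+ox,sy*d/2+oy,z] for sx in(-1,1) for sy in(-1,1) for z in(z0,z0+h)])
    c,s=np.cos(yaw),np.sin(yaw)
    return np.c_[P[:,0]*c-P[:,1]*s+x,P[:,0]*s+P[:,1]*c+y,P[:,2]]
S=8
def sil(c,hulls,u0,v0,w,h):
    m=np.zeros((h*S,w*S),np.uint8)
    for P in hulls:
        p=(proj(c,P)-[u0,v0]+.5)*S-.5
        cv2.fillConvexPoly(m,np.round(cv2.convexHull(p.astype(np.float32))*16).astype(np.int32),255,shift=4)
    return cv2.resize(m,(w,h),interpolation=cv2.INTER_AREA)/255.
def fit(cost,x0,st):
    x0=np.array(x0,float)
    best=None
    for k in range(3):
        sm=np.vstack([x0]+[x0+np.eye(len(x0))[i]*st[i]/(k+1) for i in range(len(x0))])
        r=minimize(cost,x0,method='Nelder-Mead',options=dict(initial_simplex=sm,maxiter=400,xatol=1e-5,fatol=1e-4))
        x0=r.x
    return r.x,r.fun
E
python3 - <<'E'
from fit import *
I={c:env.get_image(c) for c in CI}
for c in CI: np.save(f"pics/{c}0.npy",I[c])
def soft(im,kind):
    f=im.astype(float)
    if kind=='black': return np.clip((110-f.max(2))/(110-25),0,1)
    if kind=='orange': s=f[:,:,0]-f[:,:,2]; return np.clip((s-60)/110,0,1)
def run(kind,x0,W,wd=(.033,.06,.07),cams=("side","top")):
    M={c:soft(I[c],kind) for c in cams}
    def cost(p,cs=cams):
        e=0
        for c in cs:
            u0,v0,w,h=W[c]
            e+=((sil(c,[boxpts(p[0],p[1],p[2],*wd)],u0,v0,w,h)-M[c][v0:v0+h,u0:u0+w])**2).sum()
        return e
    for cs in (cams,)+tuple((c,) for c in cams):
        best=min((fit(lambda p:cost(p,cs),[*x0,a],[.01,.01,.3]) for a in np.arange(-1.57,1.57,.5)),key=lambda r:r[1])
        print(kind,cs,np.round(best[0],4),round(best[1],2))
def W(x,y,r=22):
    o={}
    for c in CI:
        u,v=proj(c,[[x,y,.035]])[0]; o[c]=(int(u)-r,int(v)-r,2*r,2*r)
    return o
run('black',(.632,.196),W(.632,.196))
run('orange',(.552,.394),W(.552,.394,24))
E
```

```text
black ('side', 'top') [ 0.6272  0.2042 -0.28  ] 125.37
black ('side',) [ 0.6274  0.204  -0.2532] 82.62
black ('top',) [0.6273 0.2041 2.6043] 33.43
orange ('side', 'top') [ 0.5441  0.3907 -0.2968] 300.14
orange ('side',) [ 0.5448  0.39   -0.1982] 101.49
orange ('top',) [0.5468 0.3926 2.417 ] 173.12
```

```bash
cat > ov.py <<'E'
from fit import *
def overlay(name,imgs,hulls,x,y,r=26,k=10,col=(0,255,0)):
    out=[]
    for c in CI:
        u,v=proj(c,[[x,y,.03]])[0].astype(int)
        im=cv2.resize(imgs[c][v-r:v+r,u-r:u+r,::-1],None,fx=k,fy=k,interpolation=cv2.INTER_NEAREST)
        for P in hulls:
            p=(proj(c,P)-[u-r,v-r]+.5)*k
            for i in range(len(P)):
                for j in range(i):
                    if bin(i^j).count('1')==1: cv2.line(im,tuple(p[i].astype(int)),tuple(p[j].astype(int)),col,1)
        out.append(im)
    im=np.hstack(out); s=min(1,800/im.shape[1]); cv2.imwrite("pics/"+name,cv2.resize(im,None,fx=s,fy=s,interpolation=cv2.INTER_AREA))
E
python3 - <<'E'
from ov import *
I={c:np.load(f"pics/{c}0.npy") for c in CI}
overlay("o1.png",I,[boxpts(.6272,.2042,-.28,.033,.06,.07)],.6272,.2042)
overlay("o2.png",I,[boxpts(.5441,.3907,-.297,.033,.06,.07)],.5441,.3907)
E
```

```text
(no output)
```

View pics/o1.png

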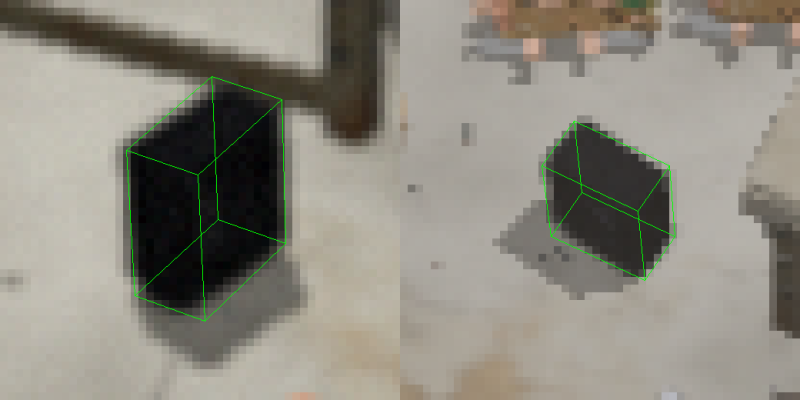

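View pics/o2.png

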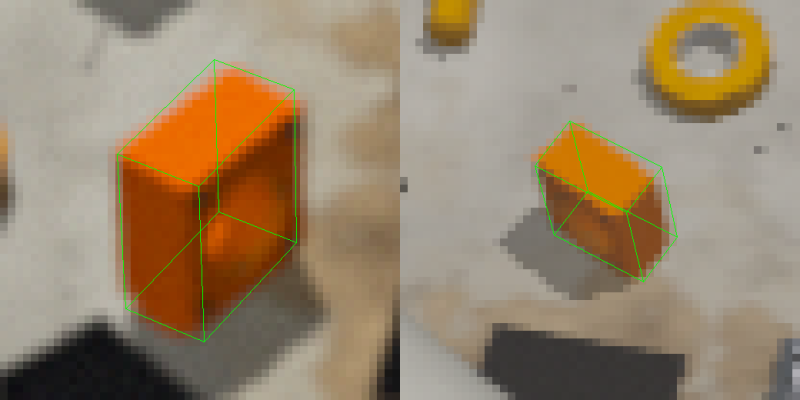

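```bash
cat >> fit.py <<'E'
def cell(x,y,yaw,t=.033,w=.06,h=.07,z0=0,r=.006):
    a=[];
    for sx in(-1,1):
        for sy in(-1,1):
            a.append([sx*t/2,sy*w/2,h])
            for q in np.linspace(0,np.pi/2,4): a.append([sx*(t/2-r+r*np.sin(q)),sy*w/2,r-r*np.cos(q)])
    P=np.array(a);c,s=np.cos(yaw),np.sin(yaw)
    return np.c_[P[:,0]*c-P[:,1]*s+x,P[:,0]*s+P[:,1]*c+y,P[:,2]+z0]
def soft(im,kind):
    f=im.astype(float)
    if kind=='black': return np.clip((110-f.max(2))/(110-45),0,1)
    if kind=='orange': return np.clip(((f[:,:,0]-f[:,:,2])/(f[:,:,0]+10)-.35)/.3,0,1)
def comp(m,u,v):
    n,l=cv2.connectedComponents((m>.5).astype(np.uint8),connectivity=4)
    k=l[int(v),int(u)]
    if k==0: print("seed off")
    b=(l==k).astype(np.uint8); b=cv2.morphologyEx(b,cv2.MORPH_CLOSE,np.ones((5,5)))
    b=cv2.morphologyEx(b,cv2.MORPH_OPEN,np.ones((5,5)))
    d=cv2.dilate(b,np.ones((3,3)));e=cv2.erode(b,np.ones((3,3)))
    return np.where(e>0,1,np.where(d>0,m,0))
def fitcell(I,kind,x,y,z0=0,cams=("side","top"),yaws=np.arange(-1.57,1.57,.4),r=24,verbose=1):
    M={};W={}
    for c in cams:
        u,v=proj(c,[[x,y,z0+.035]])[0]; M[c]=comp(soft(I[c],kind),u,v); W[c]=(int(u)-r,int(v)-r,2*r,2*r)
    def cost(p,cs):
        e=0
        for c in cs:
            u0,v0,w,h=W[c]; e+=((sil(c,[cell(*p,z0=z0)],u0,v0,w,h)-M[c][v0:v0+h,u0:u0+w])**2).sum()
        return e
    out=[]
    for cs in (tuple(cams),)+(tuple((c,) for c in cams) if len(cams)>1 else ()):
        b=min((fit(lambda p:cost(p,cs),[x,y,a],[.01,.01,.3]) for a in yaws),key=lambda r:r[1])
        if verbose: print(kind,cs,np.round(b[0],4),round(b[1],2))
        out.append(b[0])
    return out
E
python3 - <<'E'
from ov import *
I={c:np.load(f"pics/{c}0.npy") for c in CI}
a=fitcell(I,'black',.632,.2)[0]
b=fitcell(I,'orange',.552,.394)[0]
overlay("o3.png",I,[boxpts(*a,.033,.06,.07)],*a[:2])
overlay("o4.png",I,[boxpts(*b,.033,.06,.07)],*b[:2])
E
```

```text
black ('side', 'top') [ 0.6266  0.2045 -0.3128] 156.57
black ('side',) [ 0.6268  0.2047 -0.2741] 139.55
black ('top',) [ 0.6264  0.2042 -0.4711] 9.25
orange ('side', 'top') [ 0.5423  0.3931 -0.4092] 32.98
orange ('side',) [ 0.5422  0.3929 -0.3981] 11.55
orange ('top',) [ 0.5434  0.3924 -0.538 ] 14.77
```

View pics/o3.png

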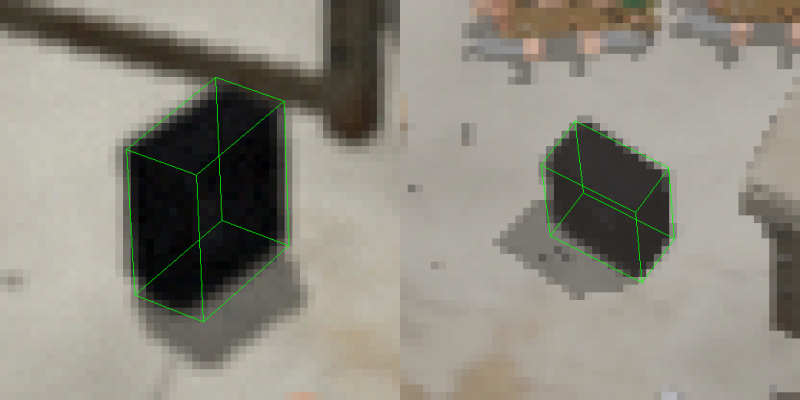

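View pics/o4.png

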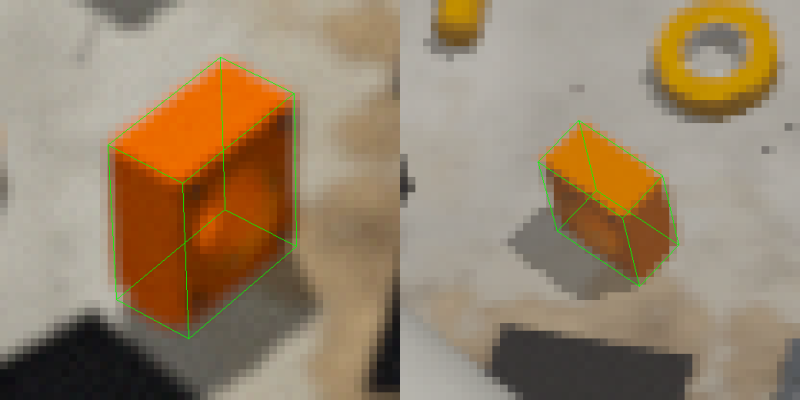

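Run:
```python
from ov import *
I={c:np.load(f"pics/{c}0.npy") for c in CI}
J={c:I[c].copy() for c in CI}
# blank strut+leg in side: polygon in pix
u,v=proj('side',[[.6266,.2045,.03]])[0].astype(int)
o=lambda a,b:(u-26+a/800*104, v-26+b/800*104)
pts=np.array([o(0,-20),o(0,40),o(210,93),o(250,92),o(290,105),o(320,150),o(420,150),o(420,-20)])
cv2.fillPoly(J['side'],[np.round(pts).astype(np.int32)],(190,190,180))
a=fitcell(J,'black',.632,.2)[0]
overlay("o5.png",J,[boxpts(*a,.033,.06,.07)],*a[:2])
```

```text
black ('side', 'top') [ 0.6264  0.206  -0.3274] 42.17
black ('side',) [ 0.6258  0.2095 -0.285 ] 20.43
black ('top',) [ 0.6264  0.2042 -0.4711] 9.25
```

View pics/o5.png

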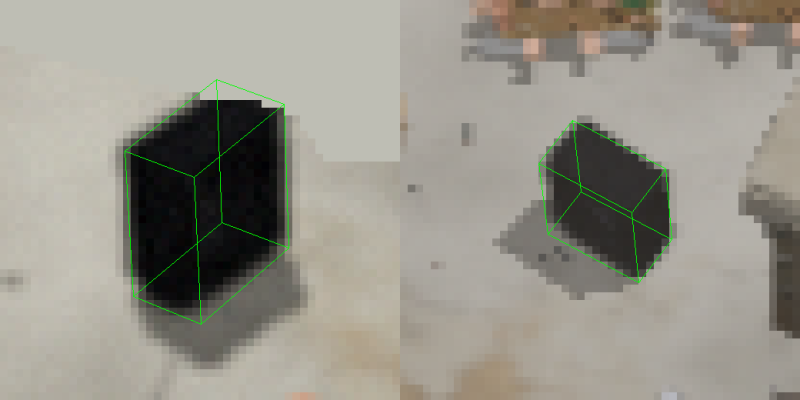

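```bash
python3 - <<'E'
from ov import *
I={c:np.load(f"pics/{c}0.npy") for c in CI}
for c,(u,v) in dict(side=(298,232),top=(242,216)).items():
    cv2.imwrite(f"pics/cr_{c}.png",cv2.resize(I[c][v-30:v+30,u-32:u+32,::-1],None,fx=9,fy=9,interpolation=cv2.INTER_NEAREST))
E
cd pics; python3 -c "
import cv2,numpy as np
cv2.imwrite('cr.png',cv2.resize(np.hstack([cv2.imread('cr_side.png'),cv2.imread('cr_top.png')]),(800,375),interpolation=cv2.INTER_AREA))"
```

```text
(no output)
```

View pics/cr.png

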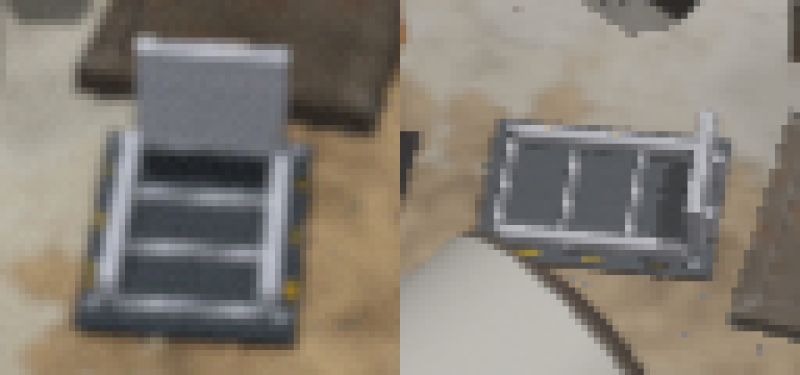

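```bash
cat > cradle.py <<'E'
from ov import *
def parts(p):
    x,y,yaw,oy,g,ts=p
    B=lambda w,d,h,z0,ox,yy:boxpts(x,y,yaw,w,d,h,z0,ox,yy)
    L=[(1,B(.104,.157,.006,0,0,0))]
    L+=[(4,B(.065,.129,.0002,.006,0,oy))]
    yl=oy-.0625; yh=oy+.0625
    L+=[(2,B(.065,.004,.005,.006,0,oy+s)) for s in(-.0215,.0215,.0645)]
    L+=[(2,B(g,.129,.014,.006,s*(.0325+g/2),oy+.002)) for s in(-1,1)]
    L+=[(3,B(.075,ts,.060,.006,0,yl-ts/2))]
    return L
S2=6
def cost(p,I,W,ign,full=False):
    e=0;rs=[]
    for c in W:
        u0,v0,w,h=W[c]
        m=np.zeros((h*S2,w*S2),np.uint8)
        for k,P in parts(p):
            q=(proj(c,P)-[u0,v0]+.5)*S2-.5
            cv2.fillConvexPoly(m,np.round(cv2.convexHull(q.astype(np.float32))*16).astype(np.int32),k,shift=4)
        A=np.stack([cv2.resize((m==k).astype(np.float32),(w,h),interpolation=cv2.INTER_AREA) for k in range(5)],-1)
        G=I[c][v0:v0+h,u0:u0+w].astype(float)
        ok=~ign[c][v0:v0+h,u0:u0+w]
        a=A[ok];b=G[ok]
        s,_,_,_=np.linalg.lstsq(a,b,rcond=None)
        e+=((a@s-b)**2).mean()
    return e
E
python3 - <<'E'
from cradle import *
I={c:np.load(f"pics/{c}0.npy") for c in CI}
W=dict(side=(266,202,62,60),top=(214,192,52,46))
ign={c:np.zeros(I[c].shape[:2],bool) for c in CI}
o=lambda c,X,Y:((298-32 if c=='side' else 242-32)+(X%400)/6.25,(232-30 if c=='side' else 216-30)+Y/6.25)
def poly(c,pts):
    m=np.zeros(I[c].shape[:2],np.uint8);cv2.fillPoly(m,[np.round(np.array([o(c,*p) for p in pts])).astype(np.int32)],1);ign[c]|=m>0
poly('side',[(0,0),(399,0),(399,140),(300,128),(302,45),(225,30),(125,30),(125,125),(70,95),(0,95)])
poly('top',[(400,240),(470,232),(520,245),(620,330),(650,374),(400,374)]);poly('top',[(799,150),(775,160),(725,330),(799,374)]);poly('top',[(570,0),(700,0),(700,40),(570,40)])
for cs in(('side','top'),('side',),('top',)):
    w={c:W[c] for c in cs}
    r=fit(lambda p:cost(p,I,w,ign),[.462,.203,0,0,.008,.006],[.006,.006,.1,.004,.003,.003])
    r2=fit(lambda p:cost(p,I,w,ign),[.46,.2,-.1,0,.008,.006],[.006,.006,.1,.004,.003,.003])
    r=min(r,r2,key=lambda q:q[1]);print(cs,np.round(r[0],4),r[1])
    if len(cs)==2: P=r[0]
x,y,yaw,oy=P[:4]
for n,d in zip(('sp','lens','ret'),(-.043,0,.043)):
    print(n,x-np.sin(yaw)*(oy+d),y+np.cos(yaw)*(oy+d))
overlay("o6.png",I,[q for _,q in parts(P)],.462,.2,r=32,k=10)
E
```

```text
('side', 'top') [ 0.4576  0.201   0.114  -0.0023  0.0095  0.0075] 868.7383132561848
('side',) [ 0.4573  0.204   0.1138 -0.0052  0.0099 -0.    ] 451.91690713429864
('top',) [ 4.580e-01  1.990e-01  1.153e-01 -4.000e-04  7.200e-03  7.200e-03] 382.47820201143867
sp 0.46277464017640746 0.1560108078910795
lens 0.45788517164703046 0.19873191622759426
ret 0.4529957031176534 0.24145302456410903
```

View pics/o6.png

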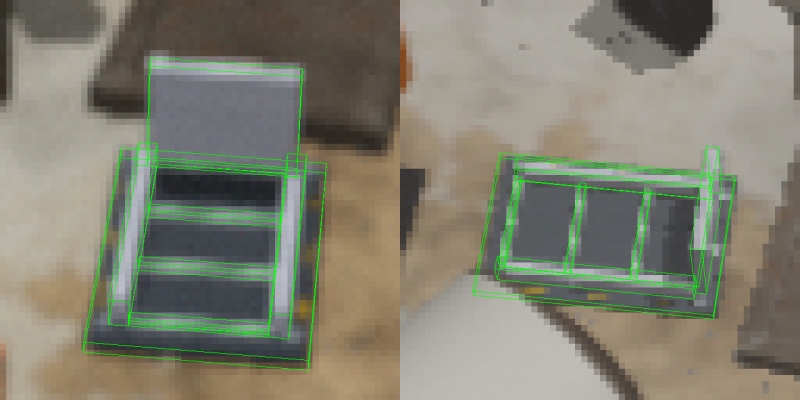

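```bash
cat > plan.py <<'E'
from h import *
def ang(s=None):
    w,x,y,z=(s or env.state())['tcp_rot']
    return np.arctan2(2*(x*y+w*z),w*w+x*x-y*y-z*z)   # tool x azimuth
def plan(way,start=None,dec=0):
    """way: list of (x,y,z,angle,N,opening)"""
    s=env.state()
    p=np.array(s['tcp_pos']);A=ang(s)
    w,x,y,z=s['tcp_rot']; print("t",round(s['t'],2),"p",np.round(p,4),"A",round(A,4),"tilt",round(np.arccos(np.clip(w*w-x*x-y*y+z*z,-1,1))-np.pi,4),"F",np.round(s['wrist_force'],1),"open",round(s['opening']*1e3,1),"q",np.round(s['joint_positions'],2))
    if start is not None: p=np.array(start[:3]);A=start[3]
    rows=[]
    for X in way:
        T=np.array(X[:3]);N=X[4]
        for i in range(N):
            d=(T-p)/(N-i)*1e3; a=(X[3]-A+np.pi)%(2*np.pi)-np.pi
            turn=round(-a/(N-i),2)
            sh=[d[0]*np.cos(A)+d[1]*np.sin(A),d[0]*np.sin(A)-d[1]*np.cos(A),-d[2]]
            sh=[round(v,dec) for v in sh]
            p=p+np.array([sh[0]*np.cos(A)+sh[1]*np.sin(A),sh[0]*np.sin(A)-sh[1]*np.cos(A),-sh[2]])/1e3
            A-=turn; rows.append([X[5],*sh,turn])
    for i in range(0,len(rows),10):
        print("CALL",[float(v) for r in rows[i:i+10] for v in r])
    print("end",np.round(p,4),round(A,3))
E
python3 - <<'E'
from plan import *
plan([(.6264,.2048,.19,1.21,14,85)])
E
```

```text
t 1.2 p [0.2433 0.521  0.2037] A 1.134 tilt -0.0001 F [-0.7 -0.8 -0.4] open 85.2 q [ 1.    0.15  1.44 -0.    1.55 -0.13]
CALL [85.0, -9.0, 34.0, 1.0, -0.01, 85.0, -9.0, 34.0, 1.0, -0.01, 85.0, -10.0, 34.0, 1.0, -0.0, 85.0, -10.0, 34.0, 1.0, -0.01, 85.0, -10.0, 34.0, 1.0, -0.0, 85.0, -10.0, 34.0, 1.0, -0.01, 85.0, -10.0, 34.0, 1.0, -0.0, 85.0, -10.0, 34.0, 1.0, -0.01, 85.0, -11.0, 34.0, 1.0, -0.0, 85.0, -10.0, 34.0, 1.0, -0.01]
CALL [85.0, -11.0, 34.0, 1.0, -0.0, 85.0, -11.0, 34.0, 1.0, -0.01, 85.0, -11.0, 34.0, 1.0, -0.0, 85.0, -11.0, 34.0, 1.0, -0.01]
end [0.6269 0.2049 0.1897] 1.214
```

Black frames that could be taken for the spacer, in the side view: (242,223) middle-sized, (241,307) large and (298,332) small. The 60x70x33 model fits the one at (242,223) in both close crops (o5), so I choose that one.

>>> drive_tool(rows=[85, -9, 34, 1, -0.01, 85, -9, 34, 1, -0.01, 85, -10, 34, 1, 0, 85, -10, 34, 1, -0.01, 85, -10, 34, 1, 0, 85, -10, 34, 1, -0.01, 85, -10, 34, 1, 0, 85, -10, 34, 1, -0.01, 85, -11, 34, 1, 0, 85, -10, 34, 1, -0.01], grip_force=40)

```text
t: 2.2
tcp_pos: [0.5172, 0.2941, 0.1937]
tcp_rot: [0.0, 0.827, 0.562, 0.0]
wrist_force: [-0.1, 0.1, -0.3]
opening: 0.0854
```

>>> drive_tool(rows=[85, -11, 34, 1, 0, 85, -11, 34, 1, -0.01, 85, -11, 34, 1, 0, 85, -11, 34, 1, -0.01, 85, 0, 0, 0, 0])

```text
t: 2.7
tcp_pos: [0.6293, 0.2018, 0.1885]
tcp_rot: [0.0, 0.822, 0.569, -0.001]
wrist_force: [-0.8, 0.7, 0.0]
opening: 0.085
```

Run:
```python
from plan import *
plan([(.6264,.2048,.1,1.21,3,85),(.6264,.2048,.028,1.21,5,85)],dec=0)
I={c:env.get_image(c) for c in CI}
a=[]
for c in CI:
    u,v=proj(c,[[.6264,.2048,.1]])[0].astype(int)
    im=cv2.resize(I[c][v-45:v+45,u-45:u+45,::-1],(400,400),interpolation=cv2.INTER_CUBIC);a.append(im)
    print(c,u,v,proj(c,[env.state()['tcp_pos']])-[u-45,v-45])
cv2.imwrite("pics/a1.png",np.hstack(a))
```

```text
t 2.7 p [0.6293 0.2018 0.1885] A 1.2111 tilt -0.0013 F [-0.8  0.7  0. ] open 85.0 q [ 0.19  0.34  1.24 -0.    1.57 -1.02]
CALL [85.0, 1.0, -1.0, 30.0, 0.0, 85.0, 0.0, -1.0, 29.0, 0.0, 85.0, 1.0, -2.0, 30.0, 0.0, 85.0, -0.0, 0.0, 14.0, 0.0, 85.0, -0.0, 0.0, 14.0, 0.0, 85.0, -0.0, 0.0, 15.0, 0.0, 85.0, -0.0, 0.0, 14.0, 0.0, 85.0, -0.0, 0.0, 15.0, 0.0]
end [0.6262 0.2051 0.0275] 1.211
side 241 205 [[44.66395979 19.18289064]]
top 249 170 [[44.44065952 32.23327227]]
```

View pics/a1.png

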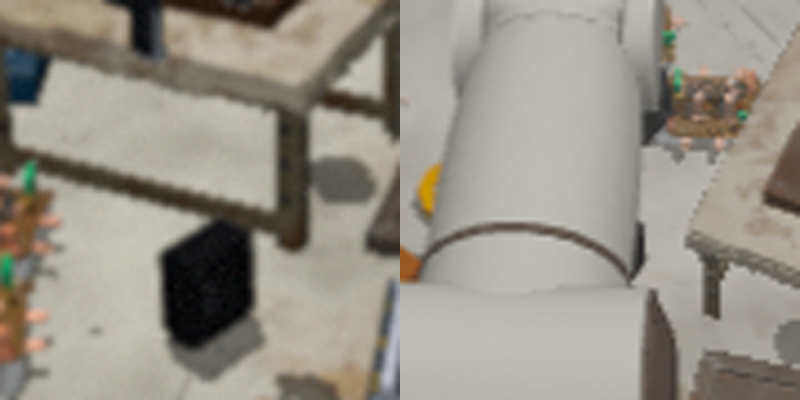

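Run:
```python
from plan import *
print(env.state()['t'])
im=env.get_image("side"); cv2.imwrite("pics/side2.png",im[:,:,::-1]); print(env.state()['t'])
print(proj("side",[[.6293,.2018,.1885]]))
```

```text
2.8
2.85
[[240.19100429 178.86035851]]
```

View pics/side2.png

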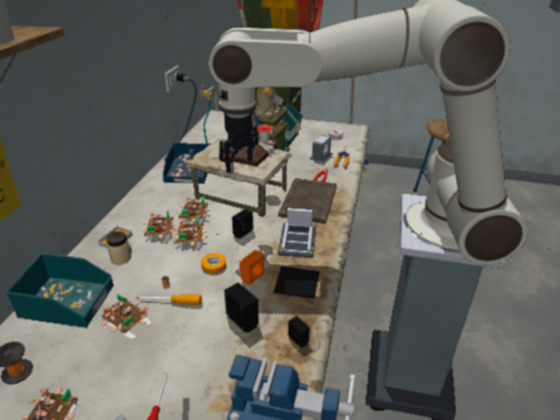

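Run:
```python
from plan import *
im=cv2.imread("pics/side2.png")[130:190,205:285]
k=9;im=cv2.resize(im,None,fx=k,fy=k,interpolation=cv2.INTER_CUBIC)
p=np.array([.6293,.2018,.2015]);d=np.array([np.cos(1.211),np.sin(1.211),0])
for q in(p,p+d*.0427,p-d*.0427,p+d*.057,p-d*.057,p-[0,0,.013]):
    cv2.circle(im,tuple(((proj("side",[q])[0]-[205,130]+.5)*k).astype(int)),4,(0,255,0),1)
cv2.imwrite("pics/a2.png",im)
```

```text
(no output)
```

View pics/a2.png

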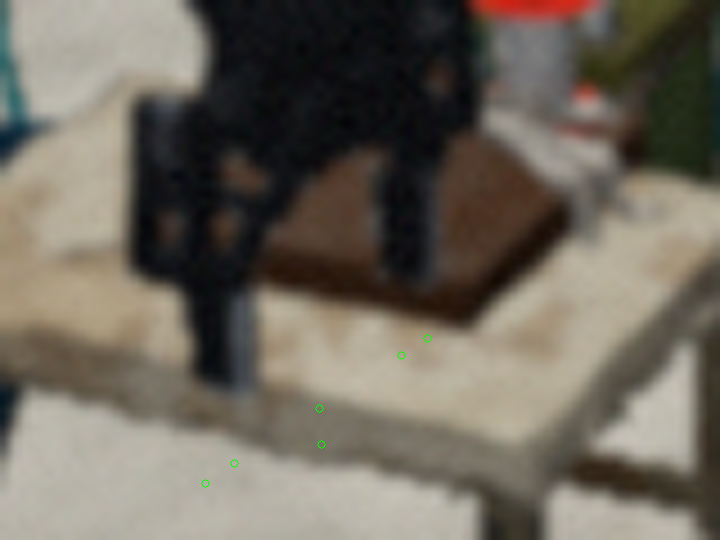

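>>> drive_tool(rows=[85, 1, -1, 30, 0, 85, 0, -1, 29, 0, 85, 1, -2, 30, 0, 85, 0, 0, 14, 0, 85, 0, 0, 14, 0, 85, 0, 0, 10, 0, 85, 0, 0, 0, 0])

```text
t: 3.55
tcp_pos: [0.6235, 0.2082, 0.062]
tcp_rot: [-0.0, 0.821, 0.57, -0.0]
wrist_force: [-0.0, -0.1, -0.0]
opening: 0.0848
```

```bash
cat > tips.py <<'E'
from plan import *
def tips(name,half=.05,back=.013,r=30,cams=("side",),k=8):
    s=env.state();p=np.array(s['tcp_pos']);A=ang(s);d=np.array([np.cos(A),np.sin(A),0]);out=[]
    for c in cams:
        im=env.get_image(c);u,v=proj(c,[p+[0,0,.02]])[0].astype(int)
        y0,x0=max(0,v-r),max(0,u-r)
        g=cv2.resize(im[y0:v+r,x0:u+r,::-1],None,fx=k,fy=k,interpolation=cv2.INTER_CUBIC)
        for q in(p,p+d*half+[0,0,back],p-d*half+[0,0,back]):
            cv2.circle(g,tuple(((proj(c,[q])[0]-[x0,y0]+.5)*k).astype(int)),3,(0,255,0),1)
        out.append(g[:min(600,2*r*k)])
    h=min(o.shape[0] for o in out);im=np.hstack([o[:h] for o in out])
    if im.shape[1]>800: im=cv2.resize(im,None,fx=800/im.shape[1],fy=800/im.shape[1])
    cv2.imwrite("pics/"+name,im)
E
python3 - <<'E'
from tips import *
plan([]);tips("a3.png")
E
```

```text
t 3.55 p [0.6235 0.2082 0.062 ] A 1.2142 tilt -0.001 F [-0.  -0.1 -0. ] open 84.8 q [ 0.21  0.4   1.42 -0.    1.33 -1.01]
end [0.6235 0.2082 0.062 ] 1.214
```

View pics/a3.png

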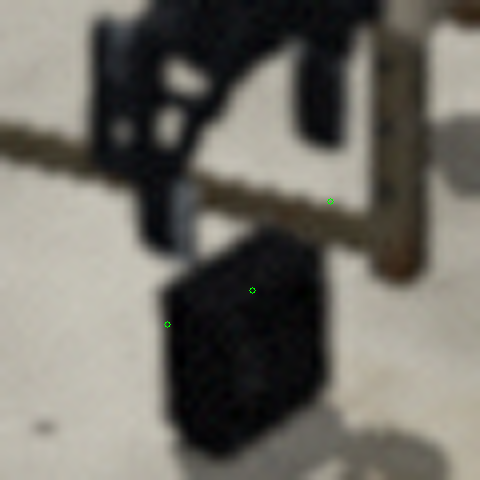

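>>> drive_tool(rows=[85, -1, 2, 10, 0, 85, -1, 2, 10, 0, 85, 0, 0, 10, 0, 85, 0, 0, 0, 0])

```text
t: 4.0
tcp_pos: [0.626, 0.2045, 0.0307]
tcp_rot: [-0.001, 0.821, 0.57, -0.001]
wrist_force: [-0.2, 0.1, -0.0]
opening: 0.0849
```

Run:
```python
from tips import *
plan([]);tips("a4.png",r=40,cams=("side","top"))
cv2.imwrite("pics/top4.png",env.get_image("top")[:,:,::-1])
```

```text
t 4.0 p [0.626  0.2045 0.0307] A 1.2137 tilt -0.0028 F [-0.2  0.1 -0. ] open 84.9 q [ 0.2   0.43  1.44 -0.    1.28 -1.01]
end [0.626  0.2045 0.0307] 1.214
```

View pics/a4.png

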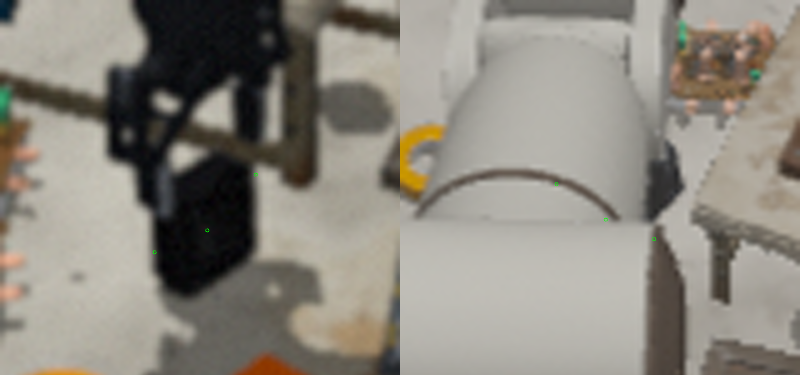

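>>> drive_tool(rows=[85, 0, 0, 9, 0, 85, 0, 0, 9, 0, 85, 0, 0, 0, 0])

```text
t: 4.45
tcp_pos: [0.626, 0.2047, 0.0129]
tcp_rot: [-0.0, 0.821, 0.57, -0.001]
wrist_force: [0.1, -0.1, 0.3]
opening: 0.085
```

Run:
```python
from tips import *
plan([]);tips("a5.png",r=32,k=9)
```

```text
t 4.45 p [0.626  0.2047 0.0129] A 1.2141 tilt -0.0024 F [ 0.1 -0.1  0.3] open 85.0 q [ 0.2   0.44  1.46 -0.    1.24 -1.01]
end [0.626  0.2047 0.0129] 1.214
```

View pics/a5.png

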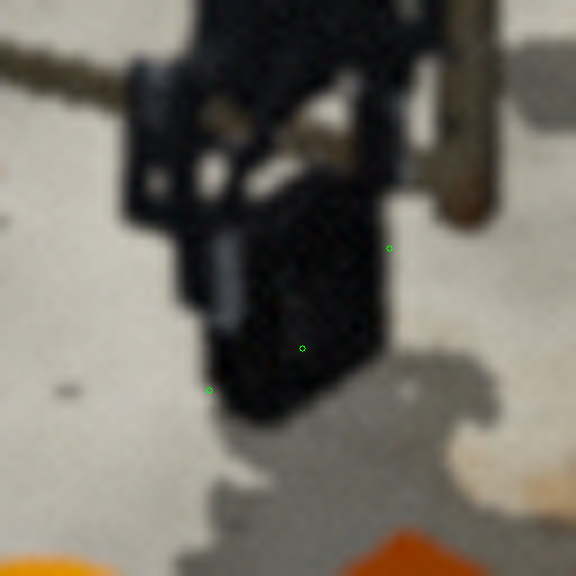

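Run:
```python
from plan import *
im=cv2.imread("pics/side0.png")[180:270,330:420]
k=6;im=cv2.resize(im,None,fx=k,fy=k,interpolation=cv2.INTER_CUBIC)
p=np.array([.2432,.5208,.2032]);A=1.134;d=np.array([np.cos(A),np.sin(A),0])
for q in(p,p+d*.05+[0,0,.013],p-d*.05+[0,0,.013]):
    cv2.circle(im,tuple(((proj("side",[q])[0]-[330,180]+.5)*k).astype(int)),4,(0,255,0),1)
cv2.imwrite("pics/a6.png",im)
```

```text
(no output)
```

View pics/a6.png

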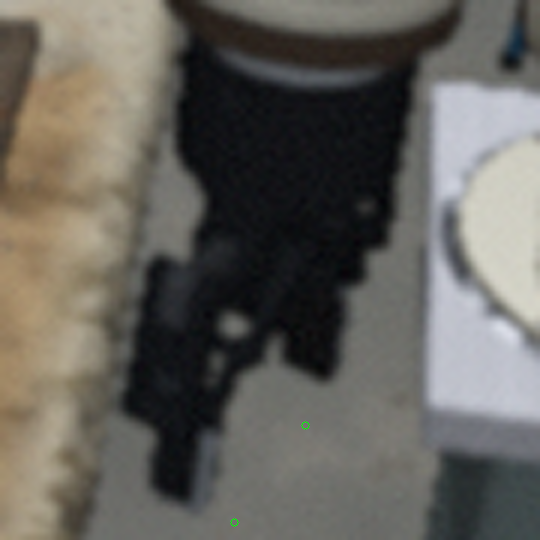

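>>> drive_tool(rows=[85, 0, 0, 8, 0, 85, 0, 0, 7, 0, 85, 0, 0, 0, 0])

```text
t: 4.8
tcp_pos: [0.6262, 0.2047, -0.0017]
tcp_rot: [-0.0, 0.821, 0.57, -0.001]
wrist_force: [0.0, 0.5, -0.7]
opening: 0.0848
```

Run:
```python
from tips import *
plan([]);tips("a7.png",r=32,k=9)
```

```text
t 4.8 p [ 0.6262  0.2047 -0.0017] A 1.214 tilt -0.0018 F [ 0.   0.5 -0.7] open 84.8 q [ 0.2   0.46  1.47 -0.    1.22 -1.01]
end [ 0.6262  0.2047 -0.0017] 1.214
```

View pics/a7.png

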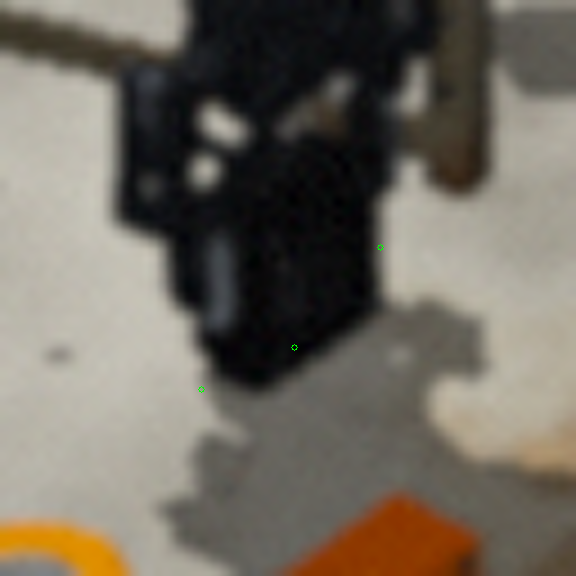

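>>> drive_tool(rows=[50, 0, 0, 0, 0, 50, 0, 0, 0, 0, 50, 0, 0, 0, 0, 50, 0, 0, 0, 0, 50, 0, 0, 0, 0], grip_force=40)

```text
t: 5.35
tcp_pos: [0.6273, 0.2049, 0.0003]
tcp_rot: [0.0, 0.821, 0.57, 0.001]
wrist_force: [0.5, 1.1, 6.3]
opening: 0.0608
```

Run:
```python
from tips import *
plan([]);tips("a8.png",r=32,k=9,half=.035)
```

```text
t 5.35 p [6.273e-01 2.049e-01 3.000e-04] A 1.214 tilt -0.0011 F [0.5 1.1 6.3] open 60.8 q [ 0.2   0.46  1.47 -0.    1.22 -1.01]
end [6.273e-01 2.049e-01 3.000e-04] 1.214
```

View pics/a8.png

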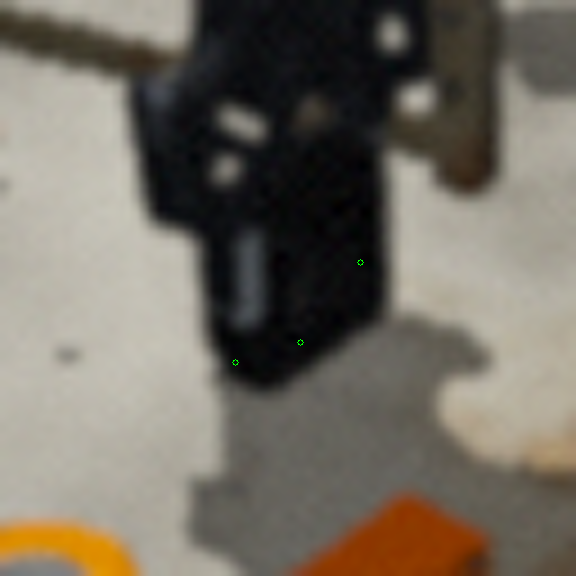

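>>> drive_tool(rows=[50, 0, 0, -5, 0, 50, 0, 0, -10, 0, 50, 0, 0, -20, 0, 50, 0, 0, -30, 0, 50, 0, 0, -20, 0, 50, 0, 0, -5, 0, 50, 0, 0, 0, 0])

```text
t: 6.1
tcp_pos: [0.627, 0.2049, 0.0903]
tcp_rot: [0.0, 0.821, 0.57, 0.0]
wrist_force: [-0.1, 0.4, -2.9]
opening: 0.0607
```

Run:
```python
from tips import *
plan([]);tips("a9.png",r=32,k=9,half=.035)
```

```text
t 6.1 p [0.627  0.2049 0.0903] A 1.214 tilt -0.001 F [-0.1  0.4 -2.9] open 60.7 q [ 0.2   0.38  1.38 -0.    1.38 -1.01]
end [0.627  0.2049 0.0903] 1.214
```

View pics/a9.png

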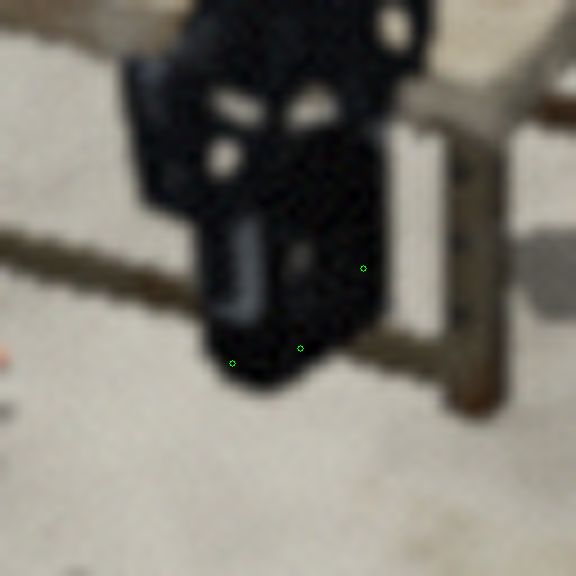

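Run:
```python
from plan import *
print(atz("side",(262,208),0),atz("side",(206,200),0))
for z in(.1,.15,.2): print(z,atz("side",(268,178),z),atz("top",(297-0,195),z))
plan([(.54,.20,.095,.8,3,50),(.4625,.1563,.095,.114,6,50),(.4625,.1563,.095,.114,1,50)])
```

```text
[0.60626787 0.05696465 0.        ] [0.80554272 0.0549886  0.        ]
0.1 [0.59283419 0.02658137 0.1       ] [ 0.55283744 -0.00871219  0.1       ]
0.15 [0.57042553 0.11194041 0.15      ] [ 0.52272334 -0.01435493  0.15      ]
0.2 [0.54801687 0.19729945 0.2       ] [ 0.49260923 -0.01999767  0.2       ]
t 6.15 p [0.6266 0.2048 0.0891] A 1.214 tilt -0.0007 F [-0.1 -0.2 -2.6] open 60.7 q [ 0.2   0.38  1.38 -0.    1.38 -1.01]
CALL [50.0, -12.0, -26.0, -2.0, 0.14, 50.0, -15.0, -25.0, -2.0, 0.14, 50.0, -18.0, -22.0, -2.0, 0.13, 50.0, -14.0, -4.0, 0.0, 0.11, 50.0, -15.0, -3.0, 0.0, 0.12, 50.0, -15.0, -1.0, 0.0, 0.11, 50.0, -15.0, 1.0, 0.0, 0.12, 50.0, -15.0, 2.0, 0.0, 0.11, 50.0, -14.0, 4.0, 0.0, 0.12, 50.0, 0.0, 0.0, 0.0, -0.0]
end [0.4622 0.1564 0.0951] 0.114
```

>>> drive_tool(rows=[50, -12, -26, -2, 0.14, 50, -15, -25, -2, 0.14, 50, -18, -22, -2, 0.13, 50, -14, -4, 0, 0.11, 50, -15, -3, 0, 0.12, 50, -15, -1, 0, 0.11, 50, -15, 1, 0, 0.12, 50, -15, 2, 0, 0.11, 50, -14, 4, 0, 0.12, 50, 0, 0, 0, 0])

```text
t: 7.15
tcp_pos: [0.4608, 0.1559, 0.0945]
tcp_rot: [0.0, 0.998, 0.055, -0.001]
wrist_force: [0.1, -0.4, -2.2]
opening: 0.0611
```

Run:
```python
from tips import *
plan([(.4628-.001,.1560,.08,.114,1,50)]);tips("b1.png",r=34,k=8,half=.035)
cv2.imwrite("pics/topb1.png",env.get_image("top")[:,:,::-1])
```

```text
t 7.15 p [0.4608 0.1559 0.0945] A 0.1108 tilt -0.0023 F [ 0.1 -0.4 -2.2] open 61.1 q [ 0.17  0.03  1.79 -0.    1.32  0.06]
CALL [50.0, 1.0, -0.0, 15.0, -0.0]
end [0.4618 0.156  0.0795] 0.111
```

View pics/b1.png

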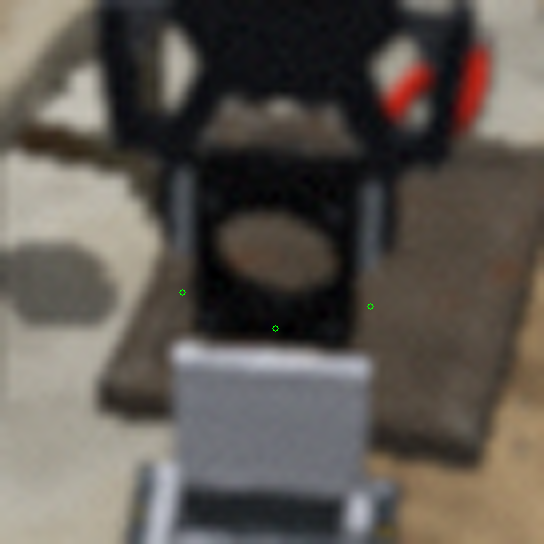

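View pics/topb1.png

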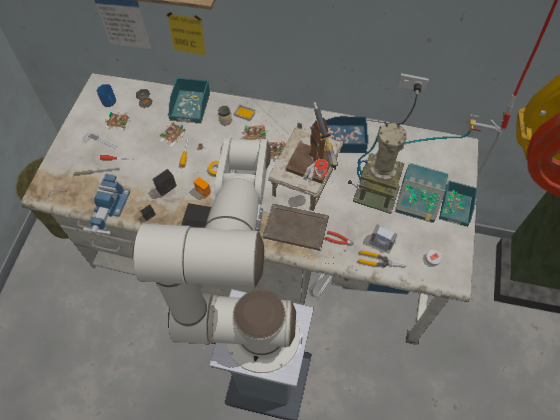

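Run:
```python
from tips import *
s=env.state();p=np.array(s['tcp_pos']);A=ang(s);im=env.get_image("side")
u,v=proj("side",[p+[0,0,.02]])[0].astype(int);r=26;k=15
G=cv2.resize(im[v-r:v+r,u-r:u+r,::-1],None,fx=k,fy=k,interpolation=cv2.INTER_CUBIC)
G=np.clip(G.astype(float)*2,0,255).astype(np.uint8)
P=boxpts(p[0],p[1],A+np.pi/2,.033,.06,.07,z0=p[2]-.0003)
q=(proj("side",P)-[u-r,v-r]+.5)*k
for i in range(8):
    for j in range(i):
        if bin(i^j).count('1')==1: cv2.line(G,tuple(q[i].astype(int)),tuple(q[j].astype(int)),(0,255,0),1)
cv2.imwrite("pics/b2.png",G[:600])
```

```text
Traceback (most recent call last):
NameError: name 'boxpts' is not defined
```

```bash
cat > held.py <<'E'
from tips import *
from fit import *
def held(name,dz=.0003,dt=0.0,r=26,k=15,gain=2,cam="side",rows=600):
    """dt: cell offset along tool y (m)"""
    s=env.state();p=np.array(s['tcp_pos']);A=ang(s);im=env.get_image(cam)
    u,v=proj(cam,[p+[0,0,.02]])[0].astype(int)
    G=cv2.resize(im[v-r:v+r,u-r:u+r,::-1],None,fx=k,fy=k,interpolation=cv2.INTER_CUBIC)
    G=np.clip(G.astype(float)*gain,0,255).astype(np.uint8)
    P=boxpts(p[0]+dt*np.sin(A),p[1]-dt*np.cos(A),A+np.pi/2,.033,.06,.07,z0=p[2]-dz)
    q=(proj(cam,P)-[u-r,v-r]+.5)*k
    for i in range(8):
        for j in range(i):
            if bin(i^j).count('1')==1: cv2.line(G,tuple(q[i].astype(int)),tuple(q[j].astype(int)),(0,255,0),1)
    cv2.imwrite("pics/"+name,G[:rows])
E
python3 -c "
from held import *
held('b2.png')"
```

```text
(no output)
```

View pics/b2.png

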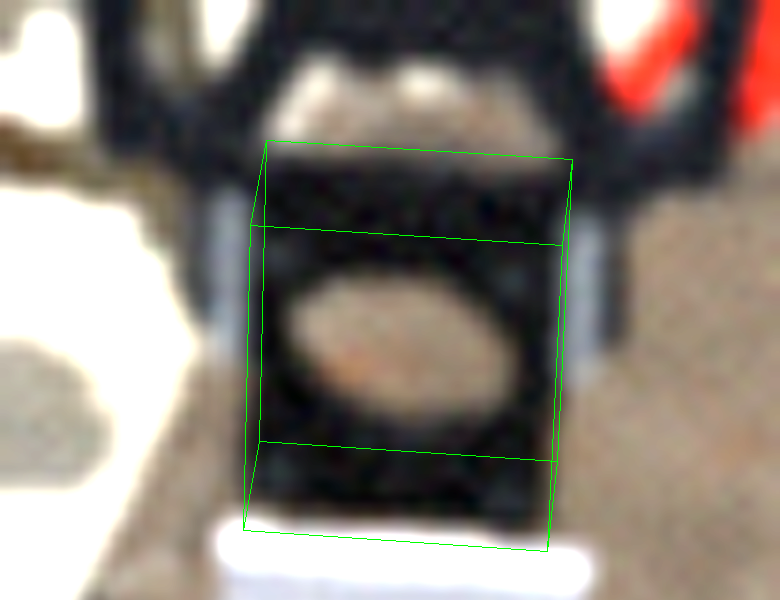

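Run:
```python
from plan import *
plan([(.4628,.1556,.055,.114,2,50),(.4628,.1556,.026,.114,3,50),(.4628,.1556,.026,.114,1,50)])
```

```text
t 7.35 p [0.4628 0.1566 0.0952] A 0.1164 tilt -0.0006 F [ 0.3 -0.5 -2.4] open 60.7 q [ 0.17  0.03  1.79 -0.    1.32  0.05]
CALL [50.0, -0.0, 1.0, 20.0, 0.0, 50.0, -0.0, 0.0, 20.0, 0.0, 50.0, -0.0, 0.0, 10.0, 0.0, 50.0, -0.0, 0.0, 10.0, 0.0, 50.0, -0.0, 0.0, 9.0, 0.0, 50.0, -0.0, 0.0, 0.0, 0.0]
end [0.4629 0.1556 0.0262] 0.116
```

>>> drive_tool(rows=[50, 0, 1, 20, 0, 50, 0, 0, 20, 0, 50, 0, 0, 10, 0, 50, 0, 0, 10, 0, 50, 0, 0, 9, 0, 50, 0, 0, 0, 0])

```text
t: 7.95
tcp_pos: [0.4624, 0.1557, 0.0257]
tcp_rot: [-0.0, 0.998, 0.057, -0.0]
wrist_force: [-1.1, 3.9, -4.8]
opening: 0.0607
```

Run:
```python
from held import *
plan([])
held("b3.png",gain=1.5)
```

```text
t 7.95 p [0.4624 0.1557 0.0257] A 0.1146 tilt -0.001 F [-1.1  3.9 -4.8] open 60.7 q [0.17 0.1  1.87 0.   1.17 0.05]
end [0.4624 0.1557 0.0257] 0.115
```

View pics/b3.png

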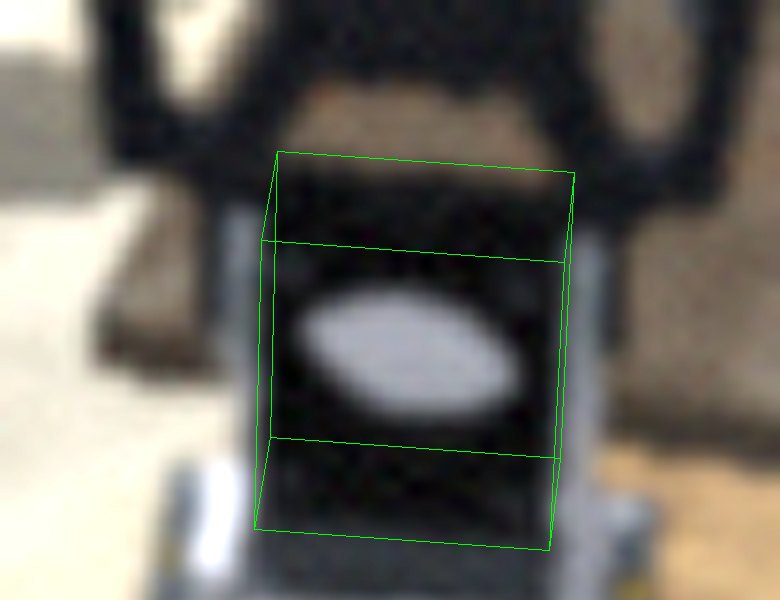

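>>> drive_tool(rows=[50, 0, -2, 0, 0, 50, 0, -1, 0, 0, 50, 0, 0, 0, 0])

```text
t: 8.3
tcp_pos: [0.4625, 0.1584, 0.0269]
tcp_rot: [0.0, 0.998, 0.057, 0.0]
wrist_force: [0.5, 0.4, -2.6]
opening: 0.0609
```

>>> drive_tool(rows=[50, 0, 0, 5, 0, 50, 0, 0, 5, 0, 50, 0, 0, 4, 0, 50, 0, 0, 2, 0, 50, 0, 0, 0, 0])

```text
t: 8.8
tcp_pos: [0.462, 0.1583, 0.0103]
tcp_rot: [0.0, 0.998, 0.057, -0.0]
wrist_force: [-0.0, 0.5, -1.1]
opening: 0.0606
```

>>> drive_tool(rows=[50, 0, 0, 2, 0, 50, 0, 0, 2, 0, 50, 0, 0, 1, 0, 50, 0, 0, 0, 0])

```text
t: 9.2
tcp_pos: [0.4624, 0.1584, 0.0063]
tcp_rot: [0.0, 0.998, 0.057, 0.0]
wrist_force: [-4.6, -1.4, 11.4]
opening: 0.0601
```

>>> drive_tool(rows=[66, 0, 0, -1, 0, 72, 0, 0, 0, 0, 85, 0, 0, 0, 0, 85, 0, 0, 0, 0, 85, 0, 0, 0, 0])

```text
t: 9.7
tcp_pos: [0.4622, 0.1584, 0.0066]
tcp_rot: [0.0, 0.998, 0.057, -0.0]
wrist_force: [-0.0, 0.1, 0.4]
opening: 0.0848
```

Run:
```python
from held import *
plan([])
held("b4.png",gain=1.5,dz=0)
```

```text
t 9.7 p [0.4622 0.1584 0.0066] A 0.114 tilt -0.0002 F [-0.   0.1  0.4] open 84.8 q [ 0.17  0.13  1.88 -0.    1.13  0.06]
end [0.4622 0.1584 0.0066] 0.114
```

View pics/b4.png

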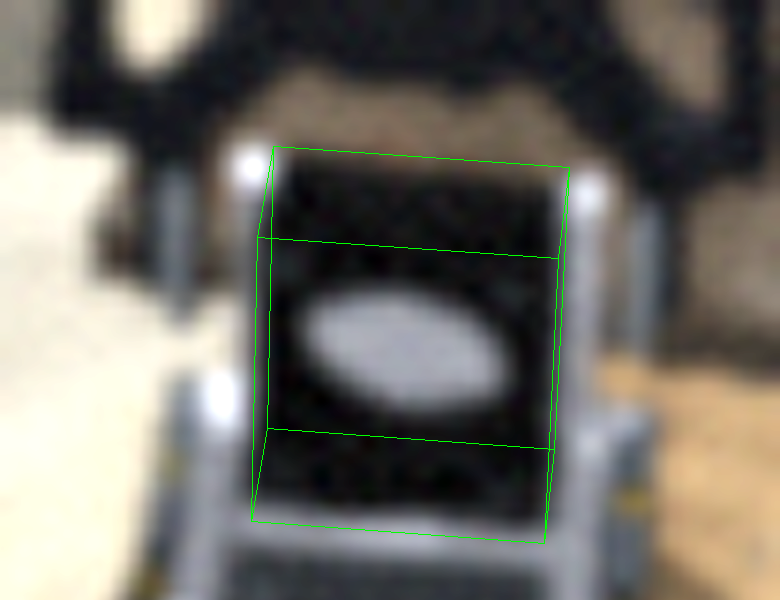

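>>> drive_tool(rows=[85, 0, 0, -30, 0, 85, 0, 0, -45, 0, 85, 0, 0, -45, 0, 85, 0, 0, -40, 0])

```text
t: 10.15
tcp_pos: [0.4621, 0.1584, 0.169]
tcp_rot: [-0.0, 0.998, 0.057, 0.0]
wrist_force: [1.1, 0.4, -0.3]
opening: 0.0851
```

Run:
```python
from h import *
I={c:np.load(f"pics/{c}0.npy") for c in CI}
a=[]
for c,(u,v) in dict(side=(322,150),top=(382,238)).items():
    a.append(cv2.resize(I[c][v-20:v+20,u-20:u+20,::-1],(400,400),interpolation=cv2.INTER_NEAREST))
cv2.imwrite("pics/l1.png",np.hstack(a))
```

```text
(no output)
```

View pics/l1.png

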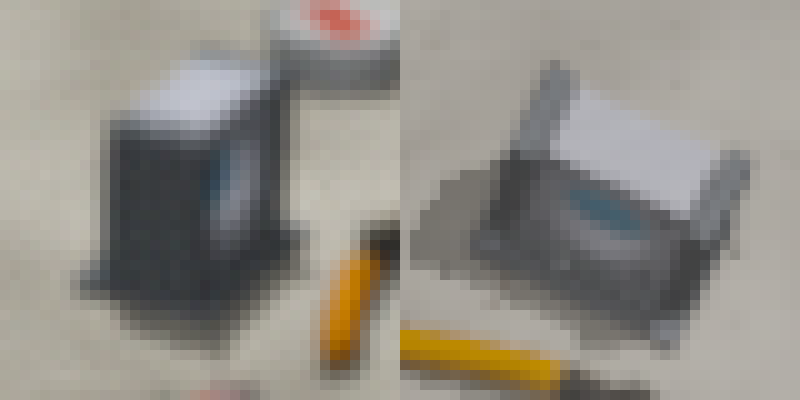

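```bash
cat > stand.py <<'E'
from ov import *
def parts(p):
    x,y,yaw,cd=p
    B=lambda w,d,h,z0,oy,ox=0:boxpts(x,y,yaw,w,d,h,z0,ox,oy)
    return dict(base=B(.064,.092,.006,0,0),ch=[B(cd,.012,.07,.006,s*.038) for s in(-1,1)],cell=B(.033,.060,.07,.006,0))
S2=6
def cost(p,I,W,ign=None):
    e=0;q=parts(p)
    for c in W:
        u0,v0,w,h=W[c];m=np.zeros((h*S2,w*S2),np.uint8)
        R=np.array(CI[c]['R']);t=np.array(CI[c]['t'])
        def dr(P,k):
            z=(proj(c,P)-[u0,v0]+.5)*S2-.5
            cv2.fillConvexPoly(m,np.round(cv2.convexHull(z.astype(np.float32))*16).astype(np.int32),k,shift=4)
        dr(q['base'],1)
        L=sorted([(3,5,q['ch'][0]),(3,5,q['ch'][1]),(2,4,q['cell'])],key=lambda a:-(R@a[2].mean(0)+t)[2])
        for k,kt,P in L: dr(P,k);dr(P[P[:,2]>.05],kt)
        A=np.stack([cv2.resize((m==k).astype(np.float32),(w,h),interpolation=cv2.INTER_AREA) for k in range(6)],-1).reshape(-1,6)
        G=I[c][v0:v0+h,u0:u0+w].astype(float).reshape(-1,3)
        if ign is not None: ok=~ign[c][v0:v0+h,u0:u0+w].ravel();A=A[ok];G=G[ok]
        s=np.linalg.lstsq(A,G,rcond=None)[0];e+=((A@s-G)**2).mean()
    return e
E
python3 - <<'E'
from stand import *
I={c:np.load(f"pics/{c}0.npy") for c in CI}
W=dict(side=(308,132,28,44),top=(362,220,40,38))
ign={c:np.zeros(I[c].shape[:2],bool) for c in CI}
for c in CI:
    f=I[c].astype(int); ign[c]|=(f[:,:,0]-f[:,:,2]>60)
    ign[c]=cv2.dilate(ign[c].astype(np.uint8),np.ones((3,3)))>0
ign['side'][:143,326:]=True; ign['side'][:,334:]=True
ign['top'][254:,:378]=True; ign['top'][:,:366]=True;ign['top'][256:]=True
for cs in(('side','top'),('side',),('top',)):
    w={c:W[c] for c in cs}
    r=min((fit(lambda p:cost(p,I,w,ign),[.473,-.373,a,.035],[.008,.008,.2,.01]) for a in(-.6,-.3,0,.3)),key=lambda q:q[1])
    print(cs,np.round(r[0],4),r[1])
    if len(cs)==2:P=r[0]
q=parts(P);overlay("l2.png",I,[q['base'],*q['ch'],q['cell']],P[0],P[1],r=22,k=14)
E
```

```text
('side', 'top') [ 0.4756 -0.3702 -0.2583  0.04  ] 445.7284831198195
('side',) [ 0.4749 -0.3644 -0.2583  0.0402] 224.03303968667115
('top',) [ 0.4757 -0.3713 -0.2809  0.0432] 184.83652820117493
```

View pics/l2.png

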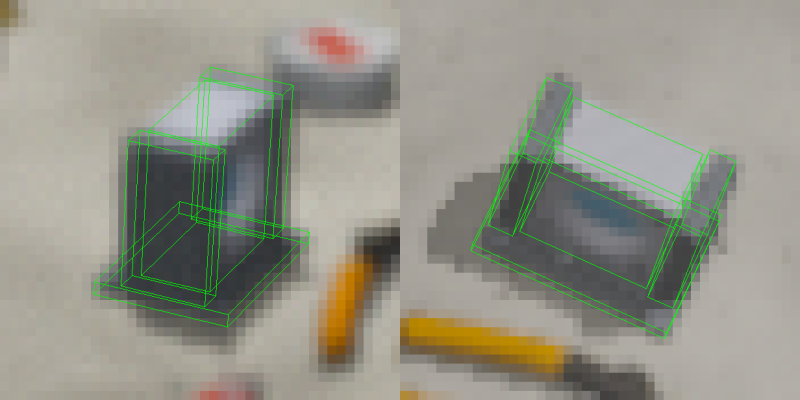

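Run:
```python
from plan import *
plan([(.36,.08,.19,.0,4,85),(.36,-.1,.19,-.1,5,85),(.4755,-.37,.19,-.27,8,85),(.4755,-.37,.12,-.27,2,85),(.4755,-.37,.12,-.27,1,85)])
```

```text
t 10.15 p [0.4621 0.1584 0.169 ] A 0.114 tilt -0.0008 F [ 1.1  0.4 -0.3] open 85.1 q [ 0.17 -0.02  1.69 -0.    1.47  0.06]
CALL [85.0, -28.0, 17.0, -5.0, 0.03, 85.0, -27.0, 17.0, -5.0, 0.03, 85.0, -26.0, 18.0, -6.0, 0.03, 85.0, -26.0, 19.0, -5.0, 0.02, 85.0, -0.0, 36.0, -0.0, 0.02, 85.0, 0.0, 36.0, -0.0, 0.02, 85.0, 1.0, 36.0, -0.0, 0.02, 85.0, 2.0, 36.0, -0.0, 0.02, 85.0, 3.0, 36.0, -0.0, 0.02, 85.0, 18.0, 32.0, -0.0, 0.02]
CALL [85.0, 18.0, 32.0, -0.0, 0.02, 85.0, 19.0, 31.0, -0.0, 0.02, 85.0, 19.0, 31.0, -0.0, 0.02, 85.0, 20.0, 31.0, -0.0, 0.02, 85.0, 21.0, 30.0, -0.0, 0.02, 85.0, 22.0, 30.0, -0.0, 0.03, 85.0, 22.0, 30.0, -0.0, 0.02, 85.0, -0.0, -0.0, 35.0, 0.0, 85.0, -0.0, -0.0, 35.0, 0.0, 85.0, -0.0, -0.0, -0.0, 0.0]
end [ 0.4755 -0.3704  0.12  ] -0.266
```

>>> drive_tool(rows=[85, -28, 17, -5, 0.03, 85, -27, 17, -5, 0.03, 85, -26, 18, -6, 0.03, 85, -26, 19, -5, 0.02, 85, 0, 36, 0, 0.02, 85, 0, 36, 0, 0.02, 85, 1, 36, 0, 0.02, 85, 2, 36, 0, 0.02, 85, 3, 36, 0, 0.02, 85, 18, 32, 0, 0.02])

```text
t: 11.15
tcp_pos: [0.3739, -0.1353, 0.1881]
tcp_rot: [0.0, 0.998, -0.059, 0.0]
wrist_force: [0.7, -0.8, 0.1]
opening: 0.0846
```

>>> drive_tool(rows=[85, 18, 32, 0, 0.02, 85, 19, 31, 0, 0.02, 85, 19, 31, 0, 0.02, 85, 20, 31, 0, 0.02, 85, 21, 30, 0, 0.02, 85, 22, 30, 0, 0.03, 85, 22, 30, 0, 0.02, 85, 0, 0, 35, 0, 85, 0, 0, 35, 0, 85, 0, 0, 0, 0])

```text
t: 12.15
tcp_pos: [0.4739, -0.369, 0.1131]
tcp_rot: [-0.002, 0.991, -0.133, -0.003]
wrist_force: [0.4, 0.3, -0.6]
opening: 0.0848
```

Run:
```python
from tips import *
plan([(.4755,-.37,.08,-.27,2,85),(.4755,-.37,.08,-.27,1,85)]);tips("l3.png",r=34,k=8,half=.05)
```

```text
t 12.15 p [ 0.4739 -0.369   0.1131] A -0.2664 tilt -0.0075 F [ 0.4  0.3 -0.6] open 84.8 q [-0.79  0.25  1.5  -0.    1.4  -0.52]
CALL [85.0, 1.0, 0.0, 17.0, 0.0, 85.0, 1.0, 1.0, 16.0, 0.0, 85.0, -0.0, -0.0, 0.0, 0.0]
end [ 0.4756 -0.3705  0.0801] -0.266
```

View pics/l3.png

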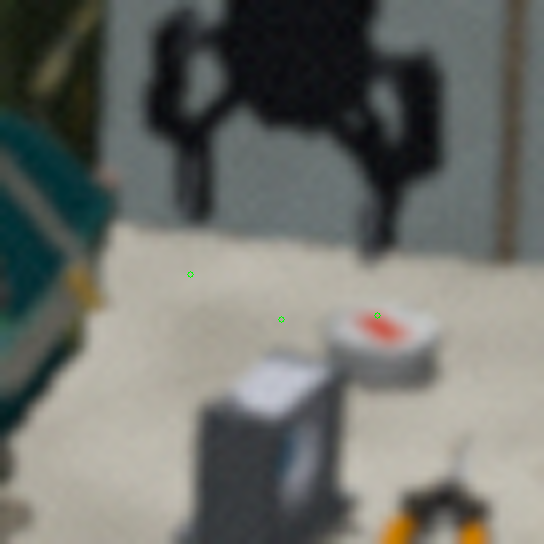

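>>> drive_tool(rows=[85, 0, 0, 35, 0, 85, 0, 0, 30, 0, 85, 0, 0, 20, 0, 85, 0, 0, 15, 0, 85, 0, 0, 8, 0, 85, 0, 0, 0, 0])

```text
t: 12.8
tcp_pos: [0.4758, -0.3705, 0.0101]
tcp_rot: [0.0, 0.991, -0.133, 0.0]
wrist_force: [-0.5, -0.5, 0.2]
opening: 0.0849
```

Run:
```python
from tips import *
plan([]);tips("l4.png",r=30,k=9,half=.05)
```

```text
t 12.8 p [ 0.4758 -0.3705  0.0101] A -0.2659 tilt -0.0002 F [-0.5 -0.5  0.2] open 84.9 q [-0.79  0.34  1.61 -0.    1.19 -0.52]
end [ 0.4758 -0.3705  0.0101] -0.266
```

View pics/l4.png

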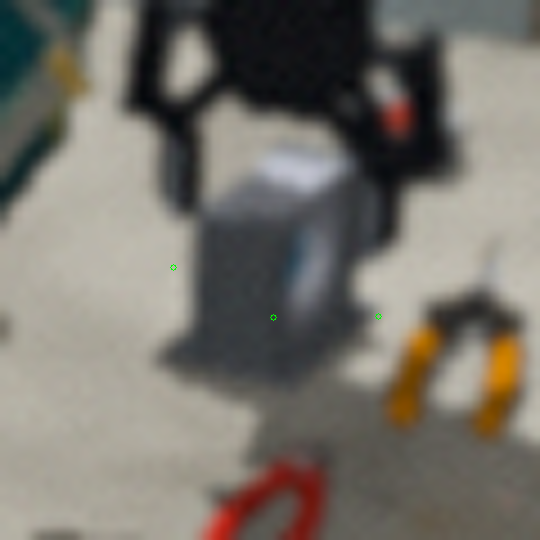

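>>> drive_tool(rows=[85, 0, 0, 5, 0, 25, 0, 0, 0, 0, 25, 0, 0, 0, 0, 25, 0, 0, 0, 0, 25, 0, 0, 0, 0, 25, 0, 0, 0, 0, 25, 0, 0, 0, 0, 25, 0, 0, 0, 0, 25, 0, 0, 0, 0], grip_force=50)

```text
t: 13.75
tcp_pos: [0.4757, -0.3705, 0.0051]
tcp_rot: [0.0, 0.991, -0.133, 0.0]
wrist_force: [-1.4, 1.2, 5.6]
opening: 0.0327
```

Run:
```python
from tips import *
plan([]);tips("l5.png",r=30,k=9,half=.02)
```

```text
t 13.75 p [ 0.4757 -0.3705  0.0051] A -0.266 tilt -0.0005 F [-1.4  1.2  5.6] open 32.7 q [-0.79  0.35  1.61 -0.    1.18 -0.52]
end [ 0.4757 -0.3705  0.0051] -0.266
```

View pics/l5.png

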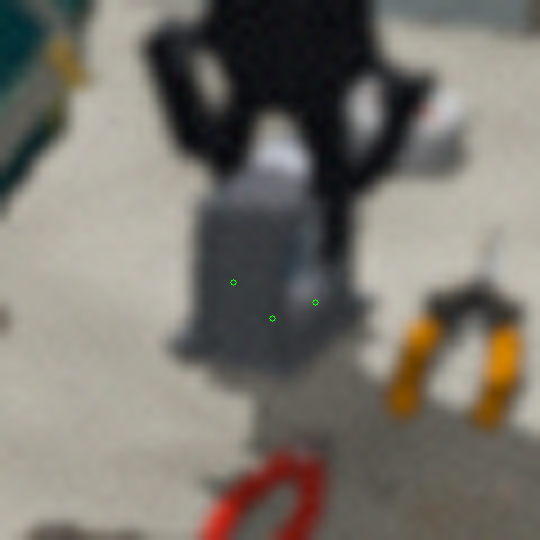

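>>> drive_tool(rows=[25, 0, 0, -5, 0, 25, 0, 0, -10, 0, 25, 0, 0, -20, 0, 25, 0, 0, -30, 0, 25, 0, 0, -35, 0, 25, 0, 0, -30, 0, 25, 0, 0, -10, 0])

```text
t: 14.5
tcp_pos: [0.4764, -0.3711, 0.1487]
tcp_rot: [0.002, 0.991, -0.133, 0.002]
wrist_force: [-0.7, -0.5, -1.4]
opening: 0.0324
```

Run:
```python
from tips import *
plan([(.36,-.12,.15,-.6,8,25),(.34,.08,.15,-1.0,6,25),(.34,.25,.15,-1.3,5,25),(.413,.38,.13,-1.457,5,25),(.413,.38,.13,-1.457,1,25)]);tips("l6.png",r=34,k=8,half=.02)
for c,(u,v) in dict(side=(297.5,281),top=(195.4,218.6)).items(): print(c,atz(c,(u,v),.002))
```

```text
t 14.5 p [ 0.4764 -0.3711  0.1487] A -0.266 tilt -0.0048 F [-0.7 -0.5 -1.4] open 32.4 q [-0.79  0.23  1.45 -0.    1.45 -0.52]
CALL [25.0, -22.0, -26.0, -0.0, 0.04, 25.0, -23.0, -26.0, -0.0, 0.04, 25.0, -24.0, -25.0, -0.0, 0.04, 25.0, -25.0, -24.0, -0.0, 0.04, 25.0, -27.0, -22.0, -0.0, 0.04, 25.0, -27.0, -21.0, -0.0, 0.04, 25.0, -28.0, -20.0, -1.0, 0.05, 25.0, -29.0, -20.0, -0.0, 0.04, 25.0, -22.0, -26.0, -0.0, 0.07, 25.0, -23.0, -24.0, -0.0, 0.07]
CALL [25.0, -25.0, -22.0, -0.0, 0.07, 25.0, -26.0, -21.0, -0.0, 0.06, 25.0, -28.0, -19.0, -0.0, 0.07, 25.0, -28.0, -17.0, -0.0, 0.06, 25.0, -29.0, -18.0, -0.0, 0.06, 25.0, -30.0, -17.0, -0.0, 0.06, 25.0, -30.0, -15.0, -0.0, 0.06, 25.0, -31.0, -13.0, -0.0, 0.06, 25.0, -33.0, -11.0, -0.0, 0.06, 25.0, -21.0, -21.0, 4.0, 0.03]
CALL [25.0, -22.0, -21.0, 4.0, 0.03, 25.0, -22.0, -20.0, 4.0, 0.03, 25.0, -23.0, -19.0, 4.0, 0.04, 25.0, -23.0, -18.0, 4.0, 0.03, 25.0, -0.0, 0.0, -0.0, 0.0]
end [0.4132 0.3799 0.1297] -1.456
side [0.41985043 0.38185117 0.002     ]
top [0.40919748 0.38308514 0.002     ]
```

View pics/l6.png

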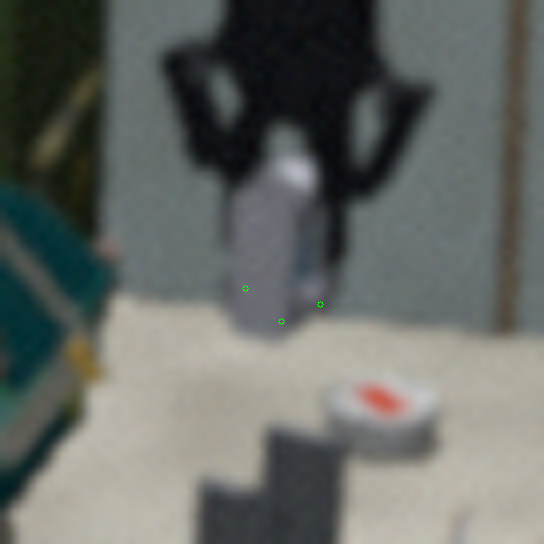

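>>> drive_tool(rows=[25, -22, -26, 0, 0.04, 25, -23, -26, 0, 0.04, 25, -24, -25, 0, 0.04, 25, -25, -24, 0, 0.04, 25, -27, -22, 0, 0.04, 25, -27, -21, 0, 0.04, 25, -28, -20, -1, 0.05, 25, -29, -20, 0, 0.04, 25, -22, -26, 0, 0.07, 25, -23, -24, 0, 0.07])

```text
t: 15.55
tcp_pos: [0.3519, -0.0508, 0.1448]
tcp_rot: [0.0, 0.932, -0.361, -0.0]
wrist_force: [1.1, 0.4, -1.4]
opening: 0.0324
```

>>> drive_tool(rows=[25, -25, -22, 0, 0.07, 25, -26, -21, 0, 0.06, 25, -28, -19, 0, 0.07, 25, -28, -17, 0, 0.06, 25, -29, -18, 0, 0.06, 25, -30, -17, 0, 0.06, 25, -30, -15, 0, 0.06, 25, -31, -13, 0, 0.06, 25, -33, -11, 0, 0.06, 25, -21, -21, 4, 0.03])

```text
t: 16.55
tcp_pos: [0.3522, 0.2789, 0.1409]
tcp_rot: [0.0, 0.788, -0.616, -0.0]
wrist_force: [0.2, -0.0, -0.7]
opening: 0.0321
```

>>> drive_tool(rows=[25, -22, -21, 4, 0.03, 25, -22, -20, 4, 0.03, 25, -23, -19, 4, 0.04, 25, -23, -18, 4, 0.03, 25, 0, 0, 0, 0])

```text
t: 17.05
tcp_pos: [0.4127, 0.3823, 0.1231]
tcp_rot: [0.001, 0.746, -0.665, -0.0]
wrist_force: [-0.8, -1.0, -1.9]
opening: 0.0321
```

Run:
```python
from tips import *
plan([(.413,.38,.03,-1.457,6,25)]);tips("l7.png",r=44,k=8,half=.02)
cv2.imwrite("pics/l7t.png",env.get_image("top")[:,:,::-1])
```

```text
t 17.05 p [0.4127 0.3823 0.1231] A -1.4562 tilt -0.0029 F [-0.8 -1.  -1.9] open 32.1 q [0.61 0.17 1.58 0.   1.39 2.07]
CALL [25.0, 0.0, -0.0, 16.0, 0.0, 25.0, 0.0, -0.0, 15.0, 0.0, 25.0, 1.0, -0.0, 16.0, 0.0, 25.0, 0.0, -0.0, 15.0, 0.0, 25.0, 1.0, -0.0, 16.0, 0.0, 25.0, 0.0, -0.0, 15.0, 0.0]
end [0.413  0.3803 0.0301] -1.456
```

View pics/l7.png

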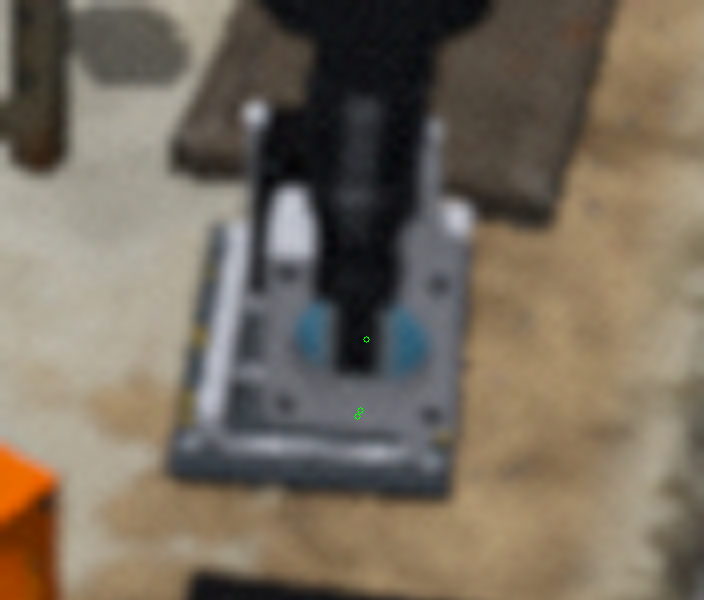

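>>> drive_tool(rows=[25, 0, 0, 25, 0, 25, 0, 0, 30, 0, 25, 0, 0, 25, 0, 25, 0, 0, 15, 0, 25, 0, 0, 12, 0, 25, 0, 0, 8, 0, 25, 0, 0, 5, 0, 25, 0, 0, 2, 0, 25, 0, 0, 0, 0])

```text
t: 18.05
tcp_pos: [0.4125, 0.3808, 0.004]
tcp_rot: [-0.0, 0.747, -0.665, 0.0]
wrist_force: [0.3, 0.4, -1.5]
opening: 0.0322
```

>>> drive_tool(rows=[25, 0, 0, 2, 0, 25, 0, 0, 1, 0, 25, 0, 0, 0, 0])

```text
t: 18.35
tcp_pos: [0.4126, 0.3809, 0.0011]
tcp_rot: [-0.0, 0.747, -0.665, 0.0]
wrist_force: [-0.5, -1.2, 3.1]
opening: 0.032
```

>>> drive_tool(rows=[25, 0, 0, 1, 0, 25, 0, 0, 0, 0, 38, 0, 0, 0, 0, 45, 0, 0, 0, 0, 60, 0, 0, 0, 0, 85, 0, 0, 0, 0, 85, 0, 0, 0, 0, 85, 0, 0, 0, 0])

```text
t: 19.15
tcp_pos: [0.4124, 0.3807, -0.0004]
tcp_rot: [0.0, 0.746, -0.665, -0.0]
wrist_force: [0.1, -0.4, 0.1]
opening: 0.085
```

Run:
```python
from tips import *
plan([]);tips("l8.png",r=44,k=8,half=.02)
```

```text
t 19.15 p [ 4.124e-01  3.807e-01 -4.000e-04] A -1.456 tilt -0.0002 F [ 0.1 -0.4  0.1] open 85.0 q [ 0.61  0.28  1.72 -0.    1.15  2.06]
end [ 4.124e-01  3.807e-01 -4.000e-04] -1.456
```

View pics/l8.png

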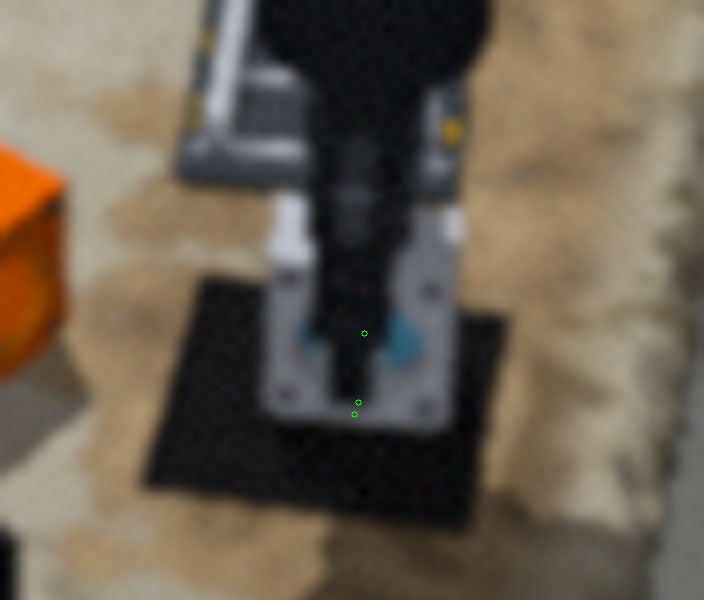

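>>> drive_tool(rows=[85, 0, 0, -25, 0, 85, 0, 0, -30, 0, 85, 0, 0, -25, 0, 85, 0, 0, 0, -0.14, 85, 0, 0, 0, -0.14, 85, 0, 0, 0, -0.14, 85, 0, 0, 0, -0.14, 85, 0, 0, 0, -0.14, 85, 0, 0, 0, -0.14, 85, 0, 0, 0, -0.14])

```text
t: 20.2
tcp_pos: [0.4124, 0.3807, 0.0796]
tcp_rot: [0.0, 0.972, -0.233, -0.0]
wrist_force: [1.0, -0.2, 0.6]
opening: 0.0853
```

>>> drive_tool(rows=[85, 0, 0, 0, -0.15, 85, 0, 0, 0, -0.15, 85, 0, 0, 0, -0.15, 85, 0, 0, 0, -0.14, 85, 0, 0, 0, 0])

```text
t: 20.7
tcp_pos: [0.4124, 0.3807, 0.0796]
tcp_rot: [0.0, 0.998, 0.058, -0.0]
wrist_force: [0.6, -0.2, -0.3]
opening: 0.0851
```

Run:
```python
from tips import *
plan([(.4124,.3807,0.002,.1145,4,85)]);tips("l9.png",r=44,k=7,half=.05,cams=("side",))
```

```text
t 20.7 p [0.4124 0.3807 0.0796] A 0.1168 tilt -0.0002 F [ 0.6 -0.2 -0.3] open 85.1 q [ 0.61  0.2   1.64 -0.    1.3   0.49]
CALL [85.0, 0.0, -0.0, 19.0, 0.0, 85.0, 0.0, -0.0, 20.0, 0.0, 85.0, 0.0, -0.0, 19.0, 0.0, 85.0, 0.0, -0.0, 20.0, 0.0]
end [0.4124 0.3807 0.0016] 0.117
```

View pics/l9.png

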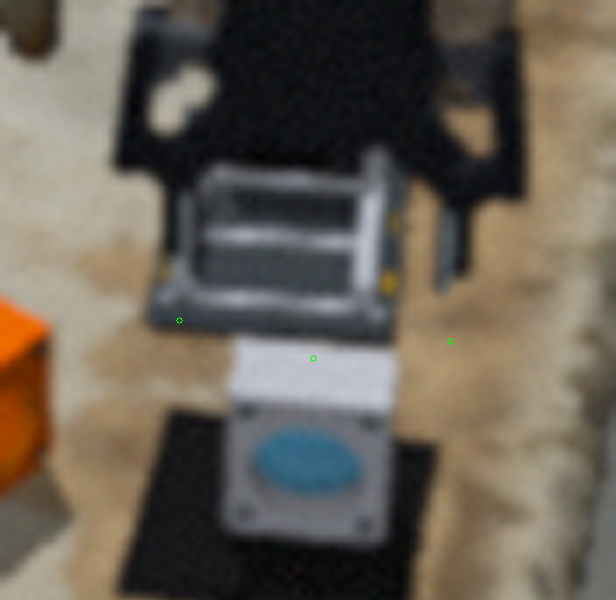

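>>> drive_tool(rows=[85, 0, 0, 20, 0, 85, 0, 0, 25, 0, 85, 0, 0, 20, 0, 85, 0, 0, 10, 0, 85, 0, 0, 2, 0, 50, 0, 0, 0, 0, 50, 0, 0, 0, 0, 50, 0, 0, 0, 0, 50, 0, 0, 0, 0, 50, 0, 0, 0, 0])

```text
t: 21.75
tcp_pos: [0.413, 0.3811, 0.0039]
tcp_rot: [-0.0, 0.998, 0.057, 0.001]
wrist_force: [-0.1, 0.1, 6.8]
opening: 0.0595
```

Run:
```python
from tips import *
plan([(.413,.381,.04,.1145,2,50),(.43,.33,.08,.1145,2,50),(.4577,.1997,.08,.1145,5,50),(.4577,.1997,.06,.1145,1,50),(.4577,.1997,.06,.1145,1,50)],start=[.4124,.3807,.0026,.1168])
```

```text
t 21.75 p [0.413  0.3811 0.0039] A 0.1136 tilt -0.0018 F [-0.1  0.1  6.8] open 59.5 q [0.61 0.27 1.72 0.   1.15 0.49]
CALL [50.0, 0.0, -0.0, -19.0, 0.0, 50.0, 1.0, -0.0, -18.0, 0.0, 50.0, 5.0, 26.0, -20.0, 0.0, 50.0, 6.0, 26.0, -20.0, 0.0, 50.0, 2.0, 27.0, -0.0, 0.0, 50.0, 2.0, 27.0, -0.0, 0.0, 50.0, 3.0, 26.0, -0.0, 0.0, 50.0, 2.0, 27.0, -0.0, 0.0, 50.0, 3.0, 26.0, -0.0, 0.0, 50.0, -0.0, 0.0, 20.0, 0.0]
CALL [50.0, -0.0, 0.0, -0.0, 0.0]
end [0.4578 0.1998 0.0596] 0.117
```

>>> drive_tool(rows=[50, 0, 0, -19, 0, 50, 1, 0, -18, 0, 50, 5, 26, -20, 0, 50, 6, 26, -20, 0, 50, 2, 27, 0, 0, 50, 2, 27, 0, 0, 50, 3, 26, 0, 0, 50, 2, 27, 0, 0, 50, 3, 26, 0, 0, 50, 0, 0, 20, 0])

```text
t: 22.75
tcp_pos: [0.4593, 0.1977, 0.062]
tcp_rot: [-0.0, 0.998, 0.056, 0.002]
wrist_force: [-0.0, 0.7, -3.3]
opening: 0.0598
```

>>> drive_tool(rows=[50, 0, 0, 0, 0, 50, 0, 0, 0, 0])

```text
t: 22.95
tcp_pos: [0.4571, 0.1998, 0.0601]
tcp_rot: [0.0, 0.998, 0.057, -0.0]
wrist_force: [-0.2, -0.7, -1.9]
opening: 0.0593
```

Run:
```python
from held import *
plan([])
held("l10.png",gain=1,dz=.0019)
```

```text
t 22.95 p [0.4571 0.1998 0.0601] A 0.1139 tilt -0.0004 F [-0.2 -0.7 -1.9] open 59.3 q [0.26 0.09 1.81 0.   1.25 0.14]
end [0.4571 0.1998 0.0601] 0.114
```

View pics/l10.png

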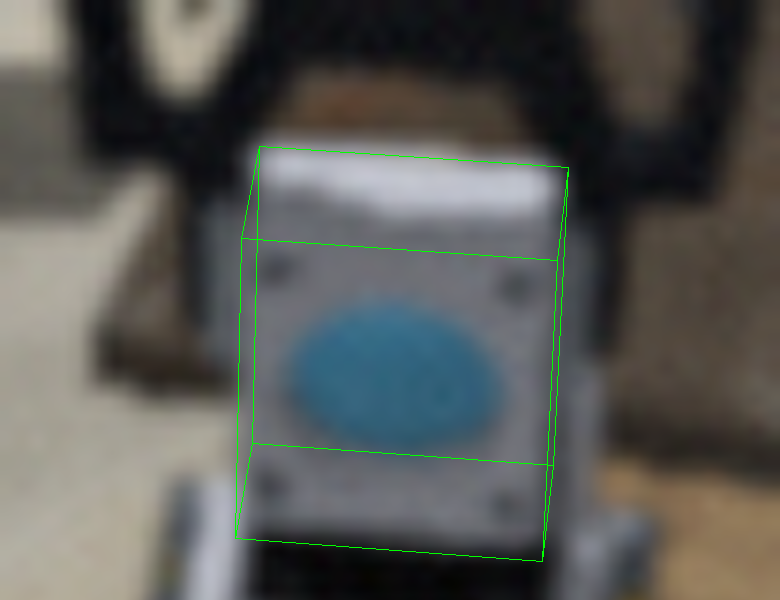

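>>> drive_tool(rows=[50, 0.5, 0.5, 15, 0, 50, 0, 0, 15, 0, 50, 0, 0, 10, 0, 50, 0, 0, 4, 0, 50, 0, 0, 0, 0, 50, 0, 0, 0, 0])

```text
t: 23.6
tcp_pos: [0.4582, 0.1994, 0.0163]
tcp_rot: [-0.0, 0.998, 0.057, 0.0]
wrist_force: [-0.1, 1.3, -1.1]
opening: 0.0594
```

Run:
```python
from held import *
plan([])
held("l11.png",gain=1,dz=.0019)
```

```text
t 23.6 p [0.4582 0.1994 0.0163] A 0.1142 tilt -0.0007 F [-0.1  1.3 -1.1] open 59.4 q [ 0.26  0.14  1.85 -0.    1.15  0.14]
end [0.4582 0.1994 0.0163] 0.114
```

View pics/l11.png

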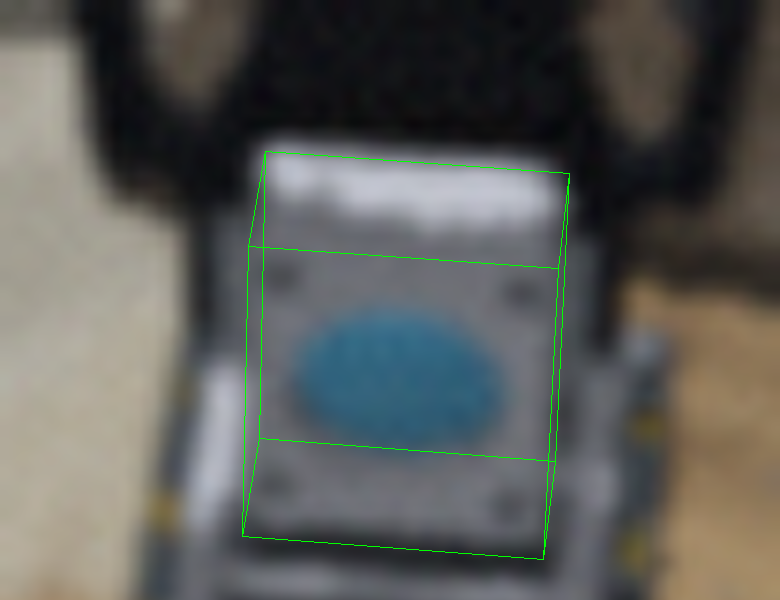

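>>> drive_tool(rows=[50, 0, 0, 3, 0, 50, 0, 0, 2, 0, 50, 0, 0, 0, 0])

```text
t: 23.95
tcp_pos: [0.4577, 0.1991, 0.0105]
tcp_rot: [0.0, 0.998, 0.057, -0.0]
wrist_force: [-0.7, -1.0, -1.0]
opening: 0.0595
```

>>> drive_tool(rows=[50, 0, 0, 2, 0, 50, 0, 0, 1, 0, 50, 0, 0, 1, 0, 50, 0, 0, 0, 0])

```text
t: 24.35
tcp_pos: [0.4578, 0.1992, 0.0078]
tcp_rot: [0.0, 0.998, 0.057, 0.0]
wrist_force: [-10.0, -3.0, 21.6]
opening: 0.0593
```

>>> drive_tool(rows=[50, 0, 0, -1, 0, 64, 0, 0, 0, 0, 70, 0, 0, 0, 0, 85, 0, 0, 0, 0, 85, 0, 0, 0, 0, 85, 0, 0, 0, 0])

```text
t: 24.95
tcp_pos: [0.4578, 0.1992, 0.0076]
tcp_rot: [0.0, 0.998, 0.057, -0.0]
wrist_force: [1.1, 0.3, 0.8]
opening: 0.0853
```

Run:
```python
from held import *
plan([])
held("l12.png",gain=1,dz=.0019,r=30,k=13)
```

```text
t 24.95 p [0.4578 0.1992 0.0076] A 0.114 tilt -0.0002 F [1.1 0.3 0.8] open 85.3 q [ 0.26  0.15  1.86 -0.    1.13  0.14]
end [0.4578 0.1992 0.0076] 0.114
```

View pics/l12.png

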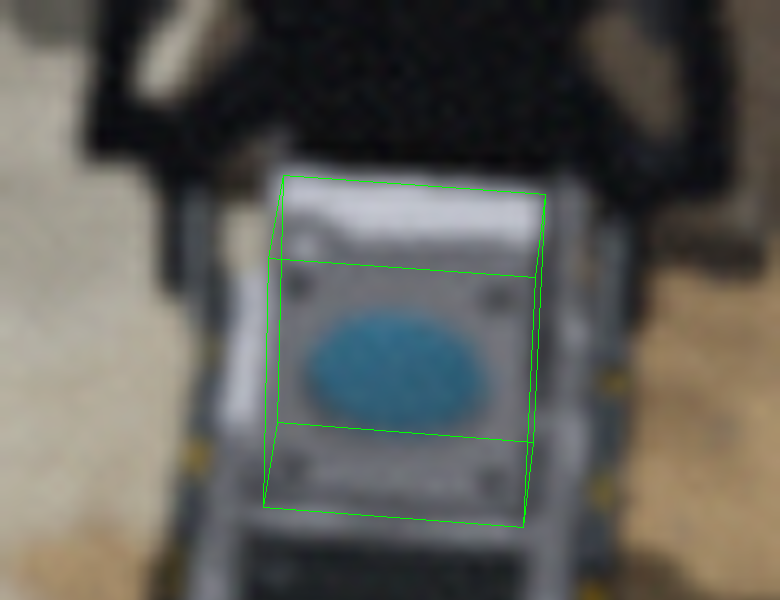

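>>> drive_tool(rows=[85, 0, 0, -25, 0, 85, 0, 0, -40, 0, 85, 0, 0, -40, 0, 85, 0, 0, -35, 0])

```text
t: 25.4
tcp_pos: [0.4578, 0.1992, 0.1497]
tcp_rot: [-0.0, 0.998, 0.057, 0.0]
wrist_force: [1.5, -0.3, -0.1]
opening: 0.0848
```

Run:
```python
from tips import *
from ov import *
print("tape",atz("side",(213,263),.015),"big",atz("top",(162.7,186.7),.035))
I={c:env.get_image(c) for c in CI}
np.save("pics/side5.npy",I['side'])
fitcell(I,'orange',.5425,.393,cams=("side",),yaws=[-.4,-.6])
plan([(.50,.29,.16,.62,4,85),(.5425,.3928,.12,1.13,4,85),(.5425,.3928,.12,1.13,1,85)])
im=I['side'];cv2.imwrite("pics/r0.png",cv2.resize(im[200:290,220:340,::-1],None,fx=6,fy=6,interpolation=cv2.INTER_CUBIC))
```

```text
tape [0.65936732 0.38005645 0.015     ] big [0.50738615 0.55458606 0.035     ]
orange ('side',) [ 0.5421  0.3929 -0.3987] 11.57
t 25.5 p [0.4597 0.1997 0.1524] A 0.1141 tilt -0.0069 F [ 0.1 -0.7 -0.5] open 84.9 q [ 0.26  0.01  1.69 -0.    1.43  0.14]
CALL [85.0, 13.0, -21.0, -2.0, -0.13, 85.0, 15.0, -20.0, -2.0, -0.13, 85.0, 18.0, -17.0, -2.0, -0.12, 85.0, 19.0, -15.0, -2.0, -0.13, 85.0, 24.0, -15.0, 10.0, -0.13, 85.0, 25.0, -11.0, 10.0, -0.13, 85.0, 27.0, -8.0, 10.0, -0.12, 85.0, 27.0, -5.0, 10.0, -0.13, 85.0, 0.0, -0.0, 0.0, 0.0]
end [0.5427 0.3924 0.1204] 1.134
```

View pics/r0.png

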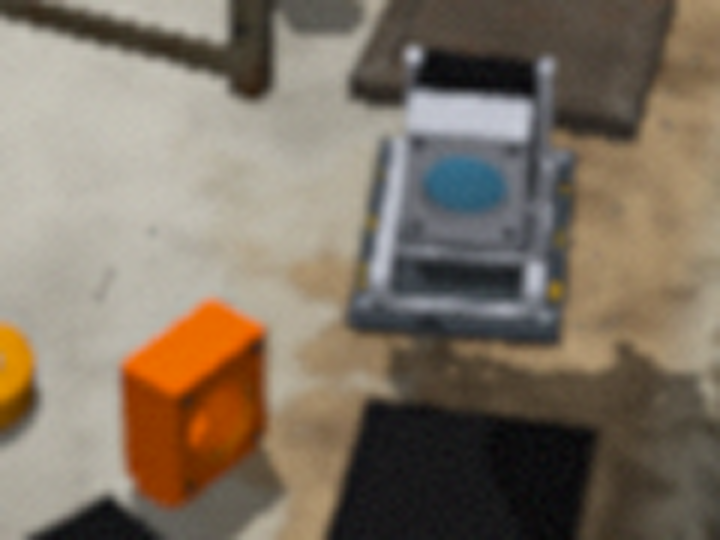

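>>> drive_tool(rows=[85, 13, -21, -2, -0.13, 85, 15, -20, -2, -0.13, 85, 18, -17, -2, -0.12, 85, 19, -15, -2, -0.13, 85, 24, -15, 10, -0.13, 85, 25, -11, 10, -0.13, 85, 27, -8, 10, -0.12, 85, 27, -5, 10, -0.14, 85, 1.5, 1, 0, 0, 85, 0, 0, 0, 0])

```text
t: 26.5
tcp_pos: [0.5421, 0.393, 0.1144]
tcp_rot: [0.0, 0.841, 0.541, -0.001]
wrist_force: [-0.4, -0.8, 0.8]
opening: 0.0846
```

Run:
```python
from tips import *
plan([(.5423,.3928,.04,1.15,3,85),(.5423,.3928,0.002,1.15,3,85),(.5423,.3928,0.002,1.15,1,85)]);tips("r1.png",r=40,k=8,half=.05)
```

```text
t 26.5 p [0.5421 0.393  0.1144] A 1.1434 tilt -0.0018 F [-0.4 -0.8  0.8] open 84.6 q [ 0.51  0.39  1.32 -0.    1.44 -0.63]
CALL [85.0, -0.0, 0.0, 25.0, -0.0, 85.0, -0.0, 0.0, 25.0, -0.0, 85.0, -0.0, 0.0, 24.0, -0.01, 85.0, -0.0, 0.0, 13.0, 0.0, 85.0, -0.0, 0.0, 13.0, 0.0, 85.0, -0.0, 0.0, 12.0, 0.0, 85.0, -0.0, 0.0, 0.0, 0.0]
end [0.5421 0.393  0.0024] 1.153
```

View pics/r1.png

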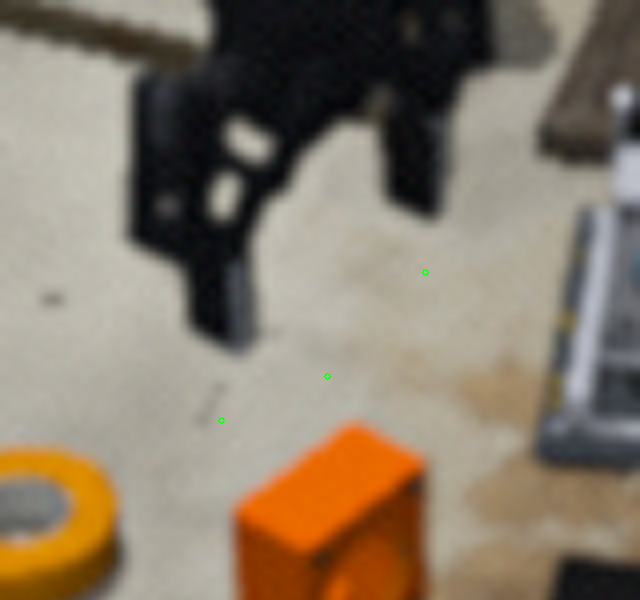

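>>> drive_tool(rows=[85, 0, 0, 25, 0, 85, 0, 0, 25, 0, 85, 0, 0, 24, -0.01, 85, 0, 0, 13, 0, 85, 0, 0, 13, 0, 85, 0, 0, 8, 0, 85, 0, 0, 0, 0, 85, 0, 0, 0, 0])

```text
t: 27.35
tcp_pos: [0.5428, 0.393, 0.0084]
tcp_rot: [0.0, 0.838, 0.545, 0.0]
wrist_force: [0.2, -0.5, 0.4]
opening: 0.085
```

Run:
```python
from tips import *
plan([]);tips("r2.png",r=32,k=9,half=.05)
```

```text
t 27.35 p [0.5428 0.393  0.0084] A 1.1537 tilt -0.0008 F [ 0.2 -0.5  0.4] open 85.0 q [ 0.51  0.47  1.43 -0.    1.24 -0.64]
end [0.5428 0.393  0.0084] 1.154
```

View pics/r2.png

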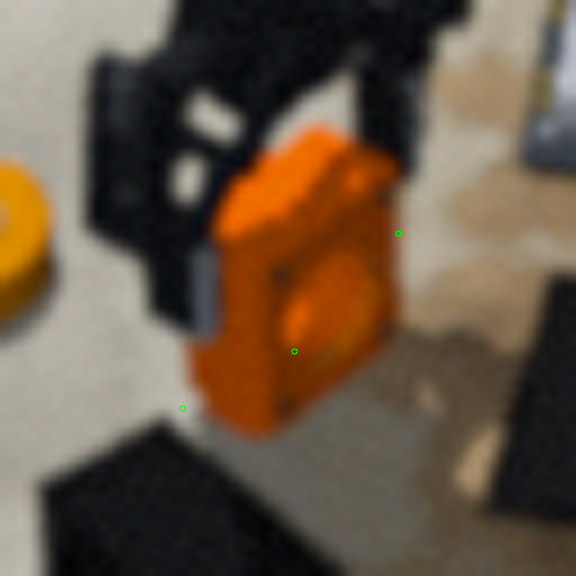

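>>> drive_tool(rows=[85, 0, 0, 6, 0, 85, 0, 0, 0, 0, 50, 0, 0, 0, 0, 50, 0, 0, 0, 0, 50, 0, 0, 0, 0, 50, 0, 0, 0, 0, 50, 0, 0, 0, 0], grip_force=45)

```text
t: 28.1
tcp_pos: [0.5426, 0.3929, 0.0021]
tcp_rot: [0.0, 0.838, 0.546, 0.0]
wrist_force: [0.3, -0.3, 5.9]
opening: 0.0596
```

Run:
```python
from held import *
plan([]);held("r3.png",gain=1,dz=env.state()['tcp_pos'][2],r=30,k=13)
```

```text
t 28.1 p [0.5426 0.3929 0.0021] A 1.154 tilt -0.0006 F [ 0.3 -0.3  5.9] open 59.6 q [ 0.51  0.47  1.44 -0.    1.23 -0.64]
end [0.5426 0.3929 0.0021] 1.154
```

View pics/r3.png

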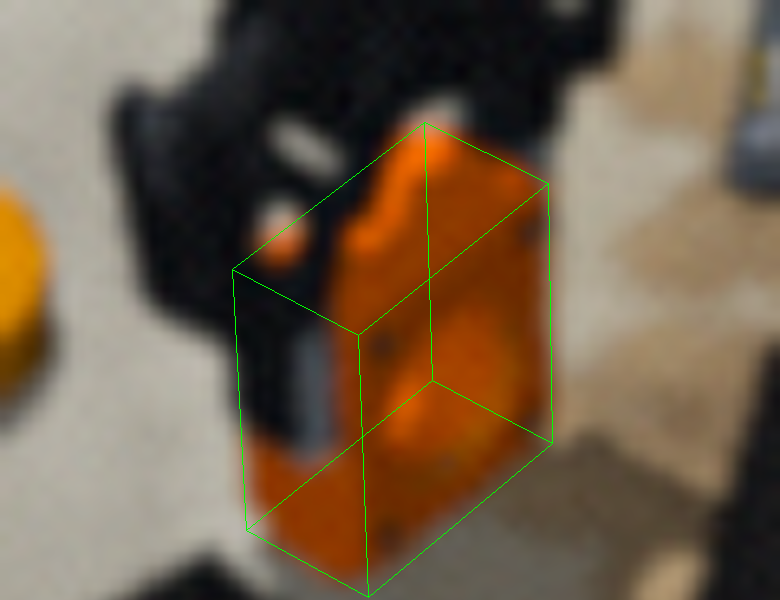

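Run:
```python
from tips import *
plan([(.5426,.3929,.04,1.154,2,50),(.51,.34,.09,.83,3,50),(.453,.2418,.09,.114,6,50),(.453,.2418,.06,.114,2,50),(.453,.2418,.06,.114,2,50)])
```

```text
t 28.15 p [0.5426 0.3929 0.0021] A 1.154 tilt -0.0006 F [-0.3 -0.2  5. ] open 59.3 q [ 0.51  0.47  1.44 -0.    1.23 -0.64]
CALL [50.0, -0.0, 0.0, -19.0, 0.0, 50.0, -0.0, 0.0, -19.0, 0.0, 50.0, -21.0, -3.0, -17.0, 0.11, 50.0, -20.0, -0.0, -16.0, 0.11, 50.0, -21.0, 1.0, -17.0, 0.1, 50.0, -18.0, 4.0, 0.0, 0.12, 50.0, -18.0, 6.0, 0.0, 0.12, 50.0, -17.0, 8.0, 0.0, 0.12, 50.0, -16.0, 11.0, 0.0, 0.12, 50.0, -15.0, 12.0, 0.0, 0.12]
CALL [50.0, -13.0, 14.0, 0.0, 0.12, 50.0, 0.0, -0.0, 15.0, 0.0, 50.0, 0.0, -0.0, 15.0, 0.0, 50.0, 0.0, -0.0, 0.0, 0.0, 50.0, 0.0, -0.0, 0.0, 0.0]
end [0.4527 0.2415 0.0601] 0.114
```

>>> drive_tool(rows=[50, 0, 0, -19, 0, 50, 0, 0, -19, 0, 50, -21, -3, -17, 0.11, 50, -20, 0, -16, 0.11, 50, -21, 1, -17, 0.1, 50, -18, 4, 0, 0.12, 50, -18, 6, 0, 0.12, 50, -17, 8, 0, 0.12, 50, -16, 11, 0, 0.12, 50, -15, 12, 0, 0.12])

```text
t: 29.15
tcp_pos: [0.4612, 0.2573, 0.0893]
tcp_rot: [0.0, 0.993, 0.114, -0.0]
wrist_force: [0.4, 0.1, -0.8]
opening: 0.0596
```

>>> drive_tool(rows=[50, -13, 14, 0, 0.12, 50, 0, 0, 15, 0, 50, 0, 0, 15, 0, 50, 0, 0, 0, 0, 50, 0, 0, 0, 0])

```text
t: 29.65
tcp_pos: [0.4524, 0.2414, 0.0598]
tcp_rot: [0.0, 0.998, 0.057, -0.0]
wrist_force: [0.4, -0.0, -1.6]
opening: 0.0595
```

Run:
```python
from held import *
plan([(.453,.2418,.0165,.114,4,50),(.453,.2418,.0165,.114,2,50)],dec=1);held("r4.png",gain=1,dz=.0021)
```

```text
t 29.65 p [0.4524 0.2414 0.0598] A 0.1141 tilt -0.0007 F [ 0.4 -0.  -1.6] open 59.5 q [ 0.34  0.12  1.78 -0.    1.25  0.23]
CALL [50.0, 0.2, -0.1, 10.8, 0.0, 50.0, 0.2, -0.1, 10.8, 0.0, 50.0, 0.1, -0.0, 10.9, 0.0, 50.0, 0.2, -0.1, 10.8, 0.0, 50.0, -0.0, 0.0, 0.0, 0.0, 50.0, -0.0, 0.0, 0.0, 0.0]
end [0.453  0.2418 0.0165] 0.114
```

View pics/r4.png

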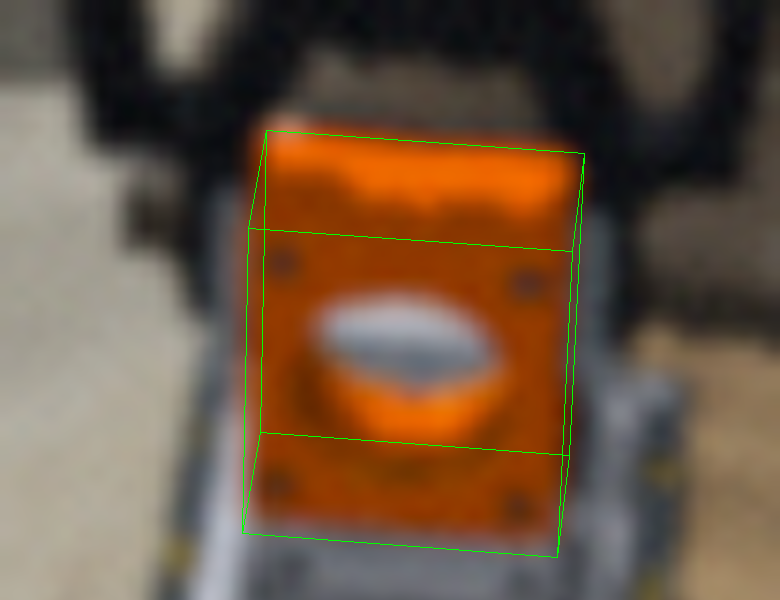

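>>> drive_tool(rows=[50, 0.4, -0.7, 11, 0, 50, 0.2, -0.6, 11, 0, 50, 0, 0, 11, 0, 50, 0, 0, 10, 0, 50, 0, 0, 0, 0, 50, 0, 0, 0, 0])

```text
t: 30.3
tcp_pos: [0.4529, 0.2428, 0.0165]
tcp_rot: [0.0, 0.998, 0.057, -0.0]
wrist_force: [0.3, 0.3, -2.5]
opening: 0.0597
```

Run:
```python
from held import *
plan([],dec=1);held("r5.png",gain=1,dz=.0021)
```

```text
t 30.3 p [0.4529 0.2428 0.0165] A 0.114 tilt -0.0006 F [ 0.3  0.3 -2.5] open 59.7 q [ 0.34  0.17  1.82 -0.    1.16  0.23]
end [0.4529 0.2428 0.0165] 0.114
```

View pics/r5.png

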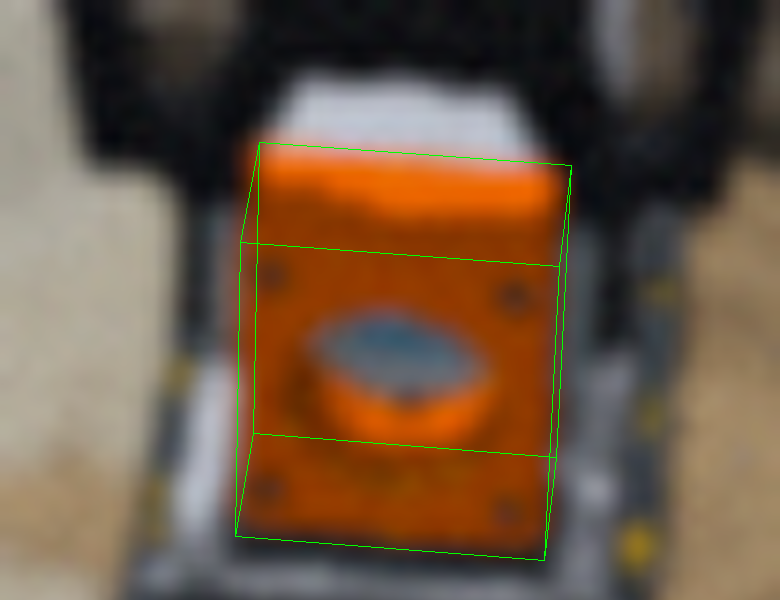

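Above the bay there is a floor gap in front of the foot, as there was with the lens cell. I go down slowly.

>>> drive_tool(rows=[50, 0, 0, 3, 0, 50, 0, 0, 2, 0, 50, 0, 0, 0, 0])

```text
t: 30.65
tcp_pos: [0.4528, 0.2428, 0.0115]
tcp_rot: [0.0, 0.998, 0.057, -0.0]
wrist_force: [0.1, -0.5, -3.0]
opening: 0.0595
```

>>> drive_tool(rows=[50, 0, 0, 2, 0, 50, 0, 0, 1, 0, 50, 0, 0, 1, 0, 50, 0, 0, 0, 0])

```text
t: 31.05
tcp_pos: [0.4529, 0.2428, 0.008]
tcp_rot: [0.0, 0.998, 0.057, 0.0]
wrist_force: [-2.6, -0.8, 5.5]
opening: 0.0598
```

Floor contact came at z = 0.0080, close to the expected 0.0081. I release it here.

>>> drive_tool(rows=[64, 0, 0, 0, 0, 70, 0, 0, 0, 0, 85, 0, 0, 0, 0, 85, 0, 0, 0, 0, 85, 0, 0, 0, 0])

```text
t: 31.55
tcp_pos: [0.453, 0.2428, 0.0077]
tcp_rot: [0.0, 0.998, 0.057, 0.0]
wrist_force: [-0.6, -0.1, -0.3]
opening: 0.0847
```

>>> drive_tool(rows=[85, 0, 0, -25, 0, 85, 0, 0, -40, 0, 85, 0, 0, -45, 0, 85, 0, 0, -50, 0, 85, -20, 0, -50, 0, 85, -40, 0, 0, 0, 85, 0, 0, 0, 0])

```text
t: 32.25
tcp_pos: [0.3924, 0.2361, 0.2158]
tcp_rot: [-0.001, 0.998, 0.057, 0.001]
wrist_force: [1.1, 0.3, 0.2]
opening: 0.0847
```

Run:
```python
from held import *
plan([])
im=env.get_image("side");r0,c0,k=195,265,10
G=cv2.resize(im[r0:r0+60,c0:c0+70,::-1],None,fx=k,fy=k,interpolation=cv2.INTER_CUBIC)
np.save("pics/side9.npy",im);yaw=.114
for d in(-.043,0,.043):
    x=.4578-np.sin(yaw)*d;y=.1990+np.cos(yaw)*d
    P=boxpts(x,y,yaw+np.pi/2,.033,.06,.07,z0=.006);q=(proj("side",P)-[c0,r0]+.5)*k
    for i in range(8):
        for j in range(i):
            if bin(i^j).count('1')==1: cv2.line(G,tuple(q[i].astype(int)),tuple(q[j].astype(int)),(0,255,0),1)
cv2.imwrite("pics/end.png",G)
cv2.imwrite("pics/end_plain.png",cv2.resize(im[r0:r0+60,c0:c0+70,::-1],None,fx=k,fy=k,interpolation=cv2.INTER_CUBIC))
cv2.imwrite("pics/end_top.png",env.get_image("top")[:,:,::-1])
```

```text
t 32.25 p [0.3924 0.2361 0.2158] A 0.1148 tilt -0.0025 F [1.1 0.3 0.2] open 84.7 q [ 0.37 -0.1   1.67  0.    1.57  0.26]
end [0.3924 0.2361 0.2158] 0.115
```

View pics/end.png

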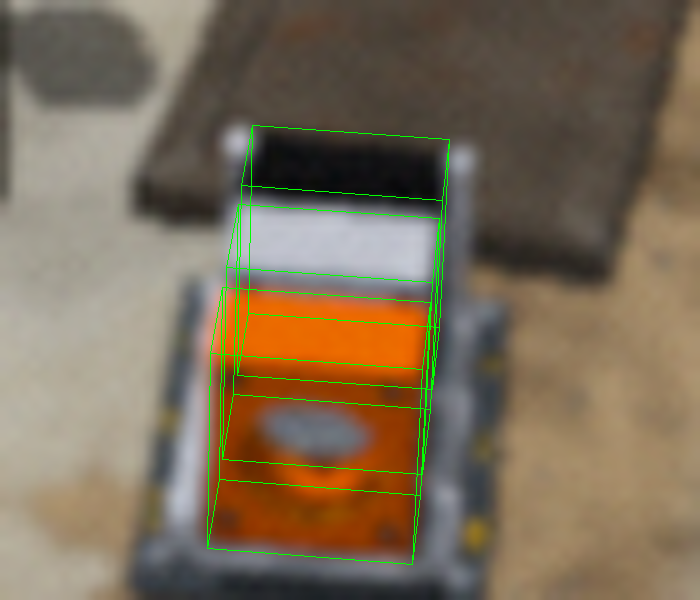

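View pics/end_plain.png

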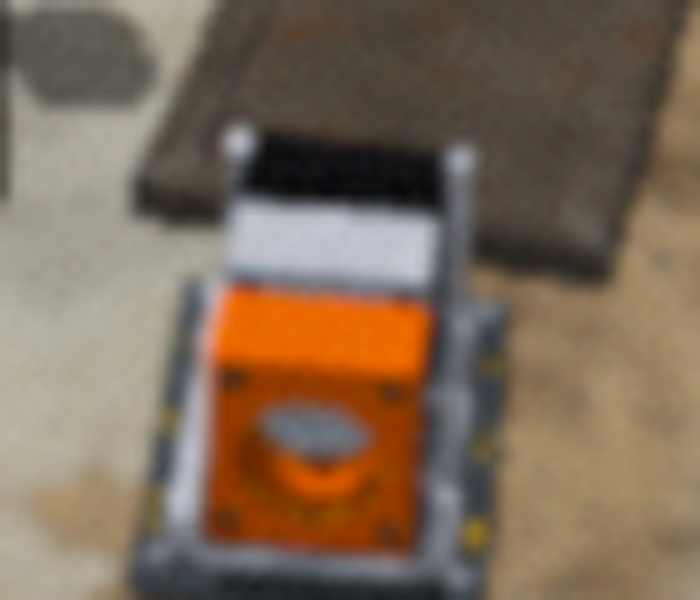

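View pics/end_top.png

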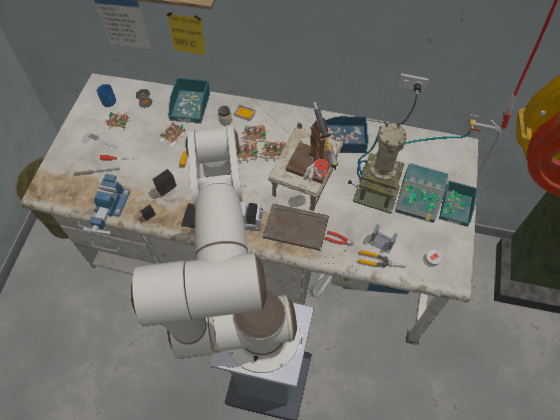

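The side view shows black, lens and orange at rows 140-195, 205-280 and 290-370 of the crop. They are evenly spaced, level and square, and the arm is clear. I hand in.

Run:
```python
from plant import env
s=env.state();print(s['t'],s['wrist_force'],s['joint_velocities'].round(3));print(env.hand_in())
```

```text
32.35 [-0.04584041 -0.23857844  0.43051284] [-0.01   0.037 -0.014 -0.    -0.004 -0.003]
the job is handed in; nothing more can be done
None
```

The lens stack is built and handed in at about 32 s of the 72 s allowed. From the stop outward the bays hold the middle-sized black spacer, the lens cell and the orange retainer. I moved the lens cell from the stand to the rubber pad gripped by its faces, then took it again across its width for the cradle. No verdict was reported.

- **Seating:** each part met the bay floor within about 0.3 mm of the expected height.
- **Final picture:** the side camera shows the three tops level, square and evenly spaced, matching the modelled bay positions. The arm is clear and the wrist force is near zero. The top camera's view of the cradle was largely blocked by the arm.
- **Pliers and cutter:** they look unmoved in the last top picture.
- **Tape:** the arm hid it in that picture, but the gripper never came within about 9 cm of it by my estimate.

Two checks disagreed with the given data:

- **Finger tips:** the pictures put the open tips about 30 mm higher than the stated tool geometry. I set the grip heights from the pictures, and all three grips held.
- **Spacer at the stop:** on the way down the spacer touched the stop with about 4 N, roughly 3 mm from where the cameras put the bay. I moved it 3 mm away from the stop, and it then went down freely.

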